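# Dress the clay extruder's die head: strainer, round die, hold-down

### The arm

A 6-joint arm with a two-finger parallel gripper is mounted at the origin on a cart in front of the work surface, level with it; the furniture and walls round the work are solid. World frame = base frame: x ahead of the robot, y to its left, z up, the work surface at z = 0. Lengths are in m, angles in rad, forces in N, time in s.
With the tool pointing down it reaches from about 0.375 to 0.975 m from the base axis. Payload 3.8 kg.
Tool frame: the origin (TCP) lies at the very end of the fingers, on their centre line; the grasp point (between the pads) lies behind it (bot.tcp_to_grasp is the y of the grasp point in the tool frame, in m); y points along the fingers, z is the direction in which the jaws open and shut, and the axes are right-handed (so a half turn about y gives the same grasp; the last joint's range is limited). The gripper opens to 85 mm and grips with 20 to 120 N. Pads are 22 mm wide; open, the fingers measure 114 mm over their backs; the gripper's body (76 mm by 85 mm) begins 54 mm behind the grasp point. The pads swing forward as they close: fully open they stand 13 mm farther back than shut.
Start: joints at [1.134, 0.264, 1.604, -0, 1.274, -0.037], TCP at [0.263, 0.622, 0.231] pointing down, gripper open.
Joint ranges: [-2.63, 2.63], [-0.94, 2.18], [0.31, 2.57], [-1.31, 4.45], [0, 2.66], [-2.55, 2.55]. Speed limits (rad/s): [2.57, 2.57, 3.14, 3.14, 3.14, 3.14].

### API

Orientations are given as a rotation vector (axis times angle).
In Python, from workcell import bot, optics, workorder gives the robot as it stands.
- The arm moves only by the shell command python3 -m handwheel 'ROWS' [FORCE]. ROWS is JSON, a list of rows, each a list of 7 numbers: the shift along the tool's x, y, z in m, then the turn, a rotation vector about the tool's x, y, z in rad, then the opening, from 0 (shut) to 1 (fully open). A call has 1 to 8 rows; each row shifts and turns the commanded pose from where the row before left it, along the tool's axes as they then stand; what a row does not reach is not made up. A row lasts 1/8 s, in which the tool goes at most 62.5 mm and 10.7 degrees, less where a joint would pass 70% of its speed; a pose out of reach is approached as far as the arm can. A call with a gripper value outside its range is refused whole. The fingers move at their own pace and stop on an object; FORCE is the grip in N (left out, the last holds). Time passes only in rows, so rows that do not move let the fingers close. It gives the time, the measured TCP pose, the force and the opening at its end, in the units of the state.
- bot.read_state(): the state, without advancing time (a new reading comes with each control period).
- optics.read_camera(name): name is "side" or "top" or "wrist"; returns a dict with "image" (384x512x3 uint8, red, green, blue), "z_map" (384x512 float32, m along the optical axis (not along the pixel's ray), 0 where there is no reading), "mtx" (3x3 intrinsics, pixels), "dist" ([k1, k2, p1, p2, k3] as OpenCV has them; the pictures are not rectified), "world_from_camera" (4x4, takes a point from camera to world coordinates); the wrist camera has in their place "hand_eye" (4x4, takes a point from camera to tool coordinates, whose origin is the TCP and whose axes are the tool frame's). Camera axes: x right, y down, z forward; pixel columns grow to the right and rows downward; lengths in m; the calibration is good to about 2 mm. A picture is of the moment at which its call begins: read the wrist's pose just before it.
- workorder.finish_job(): hands the job in, once; it reports no verdict.
The state is a dict: "time": time; "q": joint angles; "joint_vel": joint speeds; "joint_torque": joint torques, N m; "tool_pos": TCP position; "tcp_rot": TCP orientation; "wrist_force": force on the tool from outside, world axes, zero at the start; "torque": the same for the moment, N m; "width": opening from 0.0 (shut) to 1.0 (fully open).
Only numpy, scipy, OpenCV 4.12 (cv2) and the standard library are available. Lean on these libraries where they do the work, as an engineer would, in place of code of your own. Each camera call takes 0.05 s, during which the arm holds its last target.

### The job

Get the clay extruder head ready to push round bars: thread the dark strainer plate over the two studs of the sloping head until it lies fully home on the seat, then the aluminium die with the single large round opening on top of it, fully home too. Then swing the hinged hold-down forward until it lies flat on the die. Leave the die with three small holes and everything else on the table where it stands.

Things in the scene. Friction and masses are not known exactly. Their poses are not given: they have to be found in the camera images.
- die_seat: sloping seat of the green extruder head, fixed to the table; place and yaw vary. Origin: centre of the seat surface, 125 mm above the table. z runs along the two studs and leans 30 degrees from vertical, at yaw 0 toward -x; x runs up the slope, y along the line of the studs (at y = +55 and -55 mm). The seat stands 12 mm above a green flange, 104 mm along x, 176 mm along y
- bail (a joint): hinge of the hold-down, a dark steel fork: two flat arms 60 mm apart with a round wooden grip across their free end. 0 rad = lying flat on two plates that are fully home; grows as it swings up and back, away from the robot; starts leaning back at 2.35 to 2.65; falls as low as -0.14 with a plate missing. Stiff: it stays where it is left and takes 1 to 3 N at the grip to swing
- bail_grip (a point): centre of the hold-down's wooden grip, a 17 mm round bar, 50 mm long, along the seat's y axis, with bare 10 mm steel rod on to 78 mm; 125 mm from the hinge pin. Shut, it is at x = -50, z = 26 mm of the seat frame
- strainer: dark steel strainer plate with a round brass mesh in its middle, 60 x 150 x 10 mm (x, y, z), about 0.30 kg; origin: centre of its underside. Two 13 mm round holes go through it at y = +55 and -55 mm. Lies flat on the table; the same either way round
- round_die: bare aluminium die plate with one round opening of 37 mm in its middle, 60 x 150 x 10 mm (x, y, z), about 0.22 kg; origin: centre of its underside. Two 13 mm round holes at y = +55 and -55 mm. Lies flat on the table; the same either way round
- coil_die: spare aluminium die plate with three 12 mm openings in a row between its two end holes, 60 x 150 x 10 mm; not needed, leave it alone. Origin: centre of its underside. The three plates' places are swapped at random
- spray_bottle: pale green spray bottle, 258 mm tall, 126 mm long and 60 mm wide, behind the banding wheel; leave alone; origin: centre of its underside
- brush_jar: jar of brushes, 251 mm tall, about 100 mm across; leave alone; origin: centre of its underside
- pinch_pot: small grey clay pot, 68 mm across, 49 mm tall, in the middle of the white turntable (a banding wheel 100 mm tall, 215 mm across, fixed to the table between plates and head); leave alone; origin: centre of its underside
- tea_mug: cream mug, 92 mm tall, 121 mm over its handle; leave alone; origin: centre of its underside
- oxide_bottle: brown dropper bottle, 102 mm tall, 34 mm across; leave alone; origin: centre of its underside
- masking_tape: roll of masking tape, 98 mm across, 25 mm tall; leave alone; origin: centre of its underside
- yellow_scraper: yellow plastic scraper, 74 x 110 x 14 mm; leave alone; origin: centre of its underside
- rubber_kidney: red rubber kidney-shaped rib, 46 x 92 x 8 mm; leave alone; origin: centre of its underside
- stud_tip_left (a point): tip of the stud at y = +55 mm of the seat: steel, 10 mm thick, 42 mm tall above the seat, the last 11 mm tapered to 4 mm
- stud_tip_right (a point): tip of the other stud, at y = -55 mm of the seat, same size
- bail_hinge (a point): middle of the hold-down's hinge pin, at x = 75, z = 26 mm of the seat frame; the pin runs along the seat's y. Green hinge ears stand beside it at y = 39 to 47 mm either way, x = 52 to 88, up to z = 32 mm

How it is judged:
By the outcome, as a careful person would: the job done as asked, in the order asked, and still so for the second after the job is handed in, with the robot touching nothing.
It also fails if it takes over 69 s, if anything falls off the work surface, if the arm or the gripper's body presses on something with over 40 N, if the wrist force passes 120 N, or if a joint passes its speed limit or range.

## Working session

There is one attempt and no reset: what is moved stays moved. The work goes in short steps, Python scripts to look and compute and a shell command to move; the robot and the scene stay as the last step left them, time stands still between calls to the robot, and variables do not carry over. Pictures are saved under pics/ and viewed, and the job is handed in when it is done.

```bash
ls; mkdir -p pics
cat > h.py <<'E'
import numpy as np, cv2
from scipy.spatial.transform import Rotation as R
from workcell import bot, optics, workorder
def snap(n,save=None):
    s=bot.read_state(); c=optics.read_camera(n)
    if n=='wrist':
        T=np.eye(4);T[:3,:3]=R.from_rotvec(s['tcp_rot']).as_matrix();T[:3,3]=s['tool_pos']
        c['W']=T@c['hand_eye']
    else: c['W']=c['world_from_camera']
    if save: cv2.imwrite('pics/'+save+'.png',c['image'][:,:,::-1]); np.savez('pics/'+save+'.npz',**{k:c[k] for k in('image','z_map','mtx','dist','W')})
    return c
def load(save): return dict(np.load('pics/'+save+'.npz'))
def cloud(c):
    h,w=c['z_map'].shape
    u,v=np.meshgrid(np.arange(w),np.arange(h))
    p=cv2.undistortPoints(np.stack([u,v],-1).reshape(-1,1,2).astype(np.float32),c['mtx'],c['dist']).reshape(h,w,2)
    P=np.dstack([p,np.ones((h,w))])*c['z_map'][...,None]
    return P@c['W'][:3,:3].T+c['W'][:3,3]
def ray(c,px):
    p=cv2.undistortPoints(np.array(px,np.float32).reshape(-1,1,2),c['mtx'],c['dist']).reshape(-1,2)
    d=np.c_[p,np.ones(len(p))]@c['W'][:3,:3].T
    return c['W'][:3,3],d
def onz(c,px,z):
    o,d=ray(c,px); return o+d*((z-o[2])/d[:,2])[:,None]
def proj(c,P):
    T=np.linalg.inv(c['W']); 
    return cv2.projectPoints(np.array(P,float).reshape(-1,3),cv2.Rodrigues(T[:3,:3])[0],T[:3,3],c['mtx'],c['dist'])[0].reshape(-1,2)
E
python3 - <<'E'
from h import *
for n in('top','side','wrist'): snap(n,n+'0')
s=bot.read_state();print(s, bot.tcp_to_grasp)
E
```

```text
pics
{'time': 0.15, 'q': array([ 1.13411210e+00,  2.64606265e-01,  1.60506104e+00,  1.62747129e-05,
        1.27370773e+00, -3.69102108e-02]), 'joint_vel': array([ 5.11926651e-05, -2.20334422e-03, -2.75993854e-03,  3.73080039e-04,
        2.22405269e-03, -1.33239809e-03]), 'joint_torque': array([-1.65294590e-03, -5.15907204e+01, -3.67960024e+01, -2.80399190e-04,
        8.09993595e-03, -4.88397836e-05]), 'tool_pos': array([0.26247918, 0.62125842, 0.23023   ]), 'tcp_rot': array([-1.54968465,  0.31402373, -0.31333929]), 'wrist_force': array([ 1.21738189, -0.65298194,  0.70860439]), 'torque': array([-0.0069106 , -0.00463312,  0.00751513]), 'width': 0.9993312249556666} -0.0187
```

View pics/top0.png

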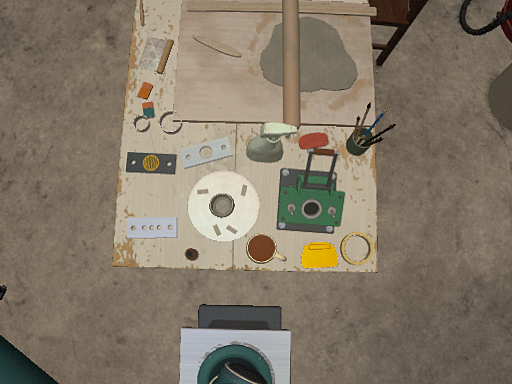

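View pics/side0.png

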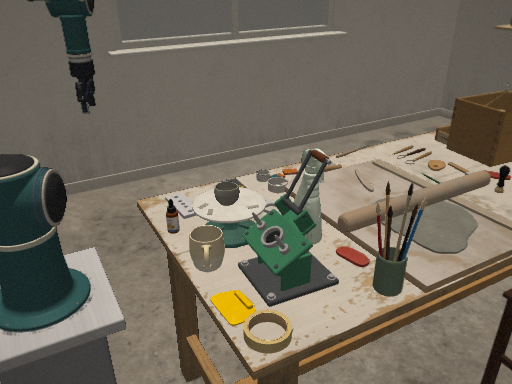

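View pics/wrist0.png

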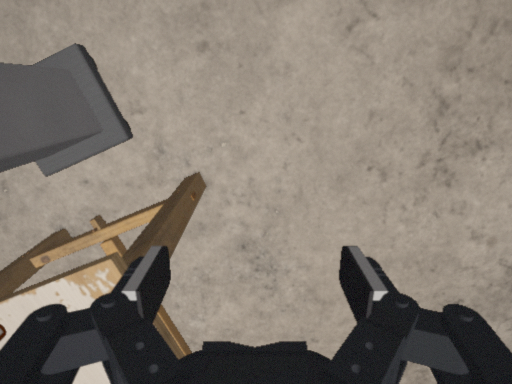

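The top view has the strainer at (152,162), the round die at (206,152), the coil die at (151,227), the wheel at (222,205) and the head at (310,208). The bail leans back at about (322,165). Next I'll measure these.

Run:
```python
from h import *
c=load('top0');P=cloud(c);im=c['image'];hsv=cv2.cvtColor(im,cv2.COLOR_RGB2HSV)
print(c['mtx'],c['dist'],c['W'].round(3))
for n,px in dict(str=(152,162),rd=(206,142),rd2=(190,158),coil=(140,222),table=(130,195),wheel=(200,205),pot=(222,205),spray=(265,155),spraytop=(280,128),jar=(358,145),mug=(262,249),head=(312,208),studL=(290,209),studR=(334,209),grip=(323,152),kid=(313,140)).items():
    print(n,P[px[1],px[0]].round(3),im[px[1],px[0]])
big=cv2.resize(im[115:275,110:380],None,fx=2.9,fy=2.9,interpolation=cv2.INTER_CUBIC)
cv2.imwrite('pics/topcrop.png',big[:,:,::-1])
c=load('side0');im=c['image']
cv2.imwrite('pics/sidecrop.png',cv2.resize(im[130:310,150:410],None,fx=3,fy=3,interpolation=cv2.INTER_CUBIC)[:,:,::-1])
print(c['W'].round(3))
print(load('wrist0')['mtx'])
```

```text
[[464.23381231   0.         256.42783046]
 [  0.         464.23381231 190.88234974]
 [  0.           0.           1.        ]] [-0.18513636  0.          0.          0.          0.        ] [[ 0.021 -0.984  0.175  0.314]
 [-1.    -0.024 -0.015 -0.032]
 [ 0.019 -0.174 -0.985  1.36 ]
 [ 0.     0.     0.     1.   ]]
str [0.633 0.264 0.011] [87 76 42]
rd [0.699 0.103 0.009] [180 181 168]
rd2 [0.649 0.15  0.006] [178 177 167]
coil [0.452 0.29  0.006] [186 191 196]
table [0.533 0.326 0.001] [194 185 161]
wheel [0.494 0.103 0.1  ] [225 226 208]
pot [0.495 0.043 0.105] [145 140 120]
spray [ 0.643 -0.073  0.088] [98 97 84]
spraytop [ 0.669 -0.103  0.26 ] [207 218 186]
jar [ 0.679 -0.339  0.092] [89 97 75]
mug [ 0.381 -0.071  0.041] [110  60  31]
head [ 0.491 -0.202  0.117] [48 50 45]
studL [ 0.483 -0.14   0.141] [107  98  91]
studR [ 0.488 -0.261  0.126] [152 140 133]
grip [ 0.599 -0.204  0.3  ] [95 57 37]
kid [ 0.715 -0.221  0.008] [147  70  53]
[[ 0.88  -0.227  0.417  0.05 ]
 [-0.474 -0.395  0.787 -0.927]
 [-0.014 -0.89  -0.455  0.654]
 [ 0.     0.     0.     1.   ]]
[[297.43811495   0.         254.35052978]
 [  0.         297.43811495 188.238261  ]
 [  0.           0.           1.        ]]
```

View pics/topcrop.png

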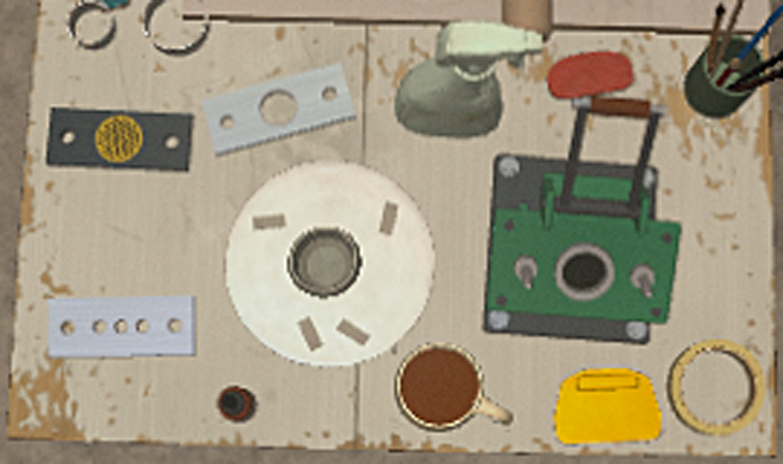

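View pics/sidecrop.png

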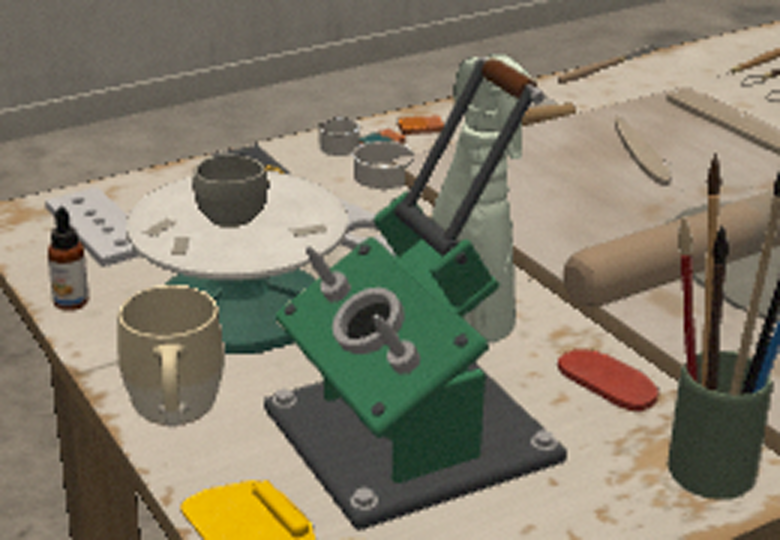

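```bash
cat >> h.py <<'E'
def pose():
    s=bot.read_state(); return np.array(s['tool_pos']),R.from_rotvec(s['tcp_rot'])
def delta(pt,Rt,p=None,r=None):
    """rows: first-shift in current tool axes and rotvec (tool) from current (measured) pose to target"""
    if p is None: p,r=pose()
    d=r.inv().apply(np.array(pt)-p); w=(r.inv()*Rt).as_rotvec()
    print('shift',d.round(4),'rot',w.round(4),'|',np.linalg.norm(d).round(3),np.degrees(np.linalg.norm(w)).round(1))
    return d,w
E
python3 - <<'E'
from h import *
p,r=pose();print(p.round(4));print(r.as_matrix().round(3))
c=optics.read_camera('wrist');print(c['hand_eye'].round(4))
t=load('top0');P=cloud(t);hsv=cv2.cvtColor(t['image'],cv2.COLOR_RGB2HSV)
def plate(cu,cv,sel,name):
    m=np.zeros(P.shape[:2],np.uint8); m[cv-22:cv+22,cu-30:cu+30]=sel[cv-22:cv+22,cu-30:cu+30]
    n,l,st,ce=cv2.connectedComponentsWithStats(m)
    k=1+np.argmax(st[1:,4]); cnt=cv2.findContours((l==k).astype(np.uint8),0,2)[0][0]
    q=onz(t,cnt.reshape(-1,2),0.010)[:,:2].astype(np.float32)
    print(name,cv2.minAreaRect(q*1000),st[k,4])
v=hsv[...,2];s=hsv[...,1]
plate(152,162,((v<110)|(s>120)).astype(np.uint8),'str')
im=t['image'].astype(int); al=((im[...,0]-im[...,2]<22)&(v>120)).astype(np.uint8)
plate(206,152,al,'rd'); plate(151,227,al,'coil')
E
```

```text
[0.2625 0.6213 0.2302]
[[ 0.921 -0.001  0.389]
 [-0.389 -0.002  0.921]
 [-0.    -1.    -0.002]]
[[ 6.000e-04  9.479e-01  3.186e-01 -8.080e-02]
 [-1.300e-03 -3.186e-01  9.479e-01 -1.428e-01]
 [ 1.000e+00 -1.000e-03  1.000e-03  2.000e-04]
 [ 0.000e+00  0.000e+00  0.000e+00  1.000e+00]]
str ((631.5404663085938, 267.9271545410156), (150.77993774414062, 60.69788360595703), 88.31446075439453) 937
rd ((668.3299560546875, 103.71959686279297), (63.08319854736328, 150.98902893066406), 17.008037567138672) 861
coil ((437.6644287109375, 254.06568908691406), (61.79072570800781, 152.33233642578125), 3.185509204864502) 989
```

```bash
cat >> h.py <<'E'
def tilt(yaw,t=np.radians(30)):
    # seat frame: z leans t from vertical toward -x at yaw 0, x up the slope
    return R.from_euler('z',yaw)*R.from_euler('y',-t)
TS=R.from_matrix(np.array([[0,0,1],[-1,0,0],[0,-1,0]]).T.T)  # placeholder
def toolR(F,flip=False):
    """tool y=-Fz, tool z=+Fx (flip: -Fx), F Rotation of plate frame"""
    M=F.as_matrix(); z=M[:,0]*(-1 if flip else 1); y=-M[:,2]; x=np.cross(y,z)
    return R.from_matrix(np.c_[x,y,z])
def plan(pt,Rt,n,p=None,r=None):
    if p is None: p,r=pose()
    pt=np.array(pt); w=(r.inv()*Rt).as_rotvec()/n; st=(pt-p)/n
    print('from',p.round(4),'per-row mm',np.linalg.norm(st)*1000,'deg',np.degrees(np.linalg.norm(w)))
    for i in range(n):
        print((r.inv().apply(st)).round(4).tolist(),w.round(4).tolist()); r=r*R.from_rotvec(w)
E
sed -i '/placeholder/d' h.py
python3 - <<'E'
from h import *
plan([.65,.15,.26],toolR(R.identity()),11)
E
```

```text
from [0.2625 0.6213 0.2304] per-row mm 55.532897549099715 deg 6.099274079485854
[0.0491, -0.0027, -0.0258] [0.0001, 0.1065, 0.0001]
[0.0516, -0.0027, -0.0204] [0.0001, 0.1065, 0.0001]
[0.0535, -0.0027, -0.0148] [0.0001, 0.1065, 0.0001]
[0.0547, -0.0027, -0.009] [0.0001, 0.1065, 0.0001]
[0.0554, -0.0027, -0.0032] [0.0001, 0.1065, 0.0001]
[0.0554, -0.0027, 0.0027] [0.0001, 0.1065, 0.0001]
[0.0548, -0.0027, 0.0086] [0.0001, 0.1065, 0.0001]
[0.0536, -0.0027, 0.0144] [0.0001, 0.1065, 0.0001]
[0.0517, -0.0027, 0.02] [0.0001, 0.1065, 0.0001]
[0.0493, -0.0027, 0.0254] [0.0001, 0.1065, 0.0001]
[0.0463, -0.0027, 0.0305] [0.0001, 0.1065, 0.0001]
```

```bash
python3 -m handwheel '[[0.049,-0.003,-0.026,0,0.107,0,1],[0.052,-0.003,-0.02,0,0.107,0,1],[0.053,-0.003,-0.015,0,0.107,0,1],[0.055,-0.003,-0.009,0,0.107,0,1],[0.055,-0.003,-0.003,0,0.107,0,1],[0.055,-0.003,0.003,0,0.107,0,1],[0.055,-0.003,0.009,0,0.107,0,1],[0.053,-0.003,0.014,0,0.107,0,1]]'
python3 - <<'E'
from h import *
plan([.65,.15,.26],toolR(R.identity()),3)
E
```

```text
time: 1.2
tool_pos: [0.5445, 0.278, 0.2553]
tcp_rot: [-1.34, 0.977, -0.977]
wrist_force: [0.1, -0.4, 0.0]
width: 0.999
from [0.5445 0.278  0.2553] per-row mm 55.31754459080556 deg 5.947011875377944
[0.0514, -0.0016, 0.0204] [-0.0, 0.1038, -0.0]
[0.049, -0.0016, 0.0256] [-0.0, 0.1038, -0.0]
[0.0461, -0.0016, 0.0305] [-0.0, 0.1038, -0.0]
```

```bash
python3 -m handwheel '[[0.051,-0.002,0.020,0,0.104,0,1],[0.049,-0.002,0.026,0,0.104,0,1],[0.046,-0.002,0.030,0,0.104,0,1],[0,0,0,0,0,0,1]]'
python3 - <<'E'
from h import *
c=snap('wrist','w1')
E
```

```text
time: 1.7
tool_pos: [0.6509, 0.1488, 0.2608]
tcp_rot: [-1.209, 1.21, -1.212]
wrist_force: [0.4, 0.5, -0.1]
width: 1.001
```

View pics/w1.png

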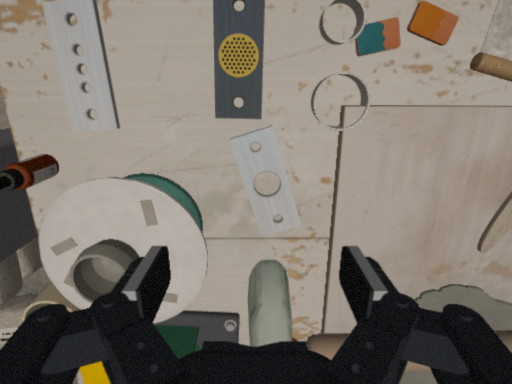

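The wrist view shows the strainer's mesh at (238,56) with end holes at (239,5) and (238,102). The round die's opening is at (266,183) with end holes near (256,146) and (278,219). I'll measure both plates.

Run:
```python
from h import *
def tri(c1,p1,c2,p2):
    o1,d1=ray(c1,[p1]);o2,d2=ray(c2,[p2]);d1=d1[0];d2=d2[0]
    A=np.c_[d1,-d2];s=np.linalg.lstsq(A,o2-o1,rcond=None)[0]
    a=o1+s[0]*d1;b=o2+s[1]*d2;return (a+b)/2,np.linalg.norm(a-b)
w=load('w1');t=load('top0');P=cloud(w)
im=w['image'].astype(int);v=im.max(2)
def comp(m,box,name):
    x0,y0,x1,y1=box;mm=np.zeros(m.shape,np.uint8);mm[y0:y1,x0:x1]=m[y0:y1,x0:x1]
    n,l,st,ce=cv2.connectedComponentsWithStats(mm);k=1+np.argmax(st[1:,4]);M=l==k
    cnt=max(cv2.findContours(M.astype(np.uint8),0,2)[0],key=len).reshape(-1,2)
    z=np.median(P[M][:,2]);q=onz(w,cnt,0.010)[:,:2].astype(np.float32)
    print(name,'depth z',z.round(4),cv2.minAreaRect(q*1000),st[k,4],'px',ce[k].round(1));return M
hsv=cv2.cvtColor(w['image'],cv2.COLOR_RGB2HSV)
comp(((v<105)|((hsv[...,1]>130)&(hsv[...,0]<35))),(205,0,275,125),'str')
brass=comp((hsv[...,1]>110),(212,25,265,90),'brass')
al=(im[...,0]-im[...,2]<14)&(v>110)
comp(al,(222,120,305,240),'rd'); comp(al,(40,0,122,135),'coil')
op=comp((im[...,0]-im[...,2]>=18),(248,166,286,200),'opening')
# two view heights: centre of opening/brass
th=cv2.cvtColor(t['image'],cv2.COLOR_RGB2HSV);ti=t['image'].astype(int)
def cen(m,b):
    x0,y0,x1,y1=b;mm=np.zeros(m.shape,np.uint8);mm[y0:y1,x0:x1]=m[y0:y1,x0:x1];n,l,st,ce=cv2.connectedComponentsWithStats(mm);k=1+np.argmax(st[1:,4]);return ce[k],st[k,4]
b,_=cen(th[...,1]>110,(140,150,165,174));o,_=cen((ti[...,0]-ti[...,2]>=18),(197,144,216,161))
print(b,o)
bw,_=cen(hsv[...,1]>110,(212,25,265,90));ow,_=cen((im[...,0]-im[...,2]>=18),(248,166,286,200))
print('tri brass',tri(t,b,w,bw),'open',tri(t,o,w,ow))
cv2.imwrite('pics/w1crop.png',cv2.resize(w['image'][0:250,200:320],None,fx=2.4,fy=2.4)[:,:,::-1])
```

```text
str depth z 0.0103 ((632.7927856445312, 261.55657958984375), (134.20303344726562, 59.41676330566406), 88.63402557373047) 5467 px [238.1  57.8]
brass depth z 0.0104 ((632.6828002929688, 268.97015380859375), (48.600440979003906, 47.54142761230469), 42.837303161621094) 1354 px [238.2  54.9]
rd depth z 0.0101 ((669.2242431640625, 104.65625), (60.867408752441406, 151.39024353027344), 17.207868576049805) 3939 px [265.5 179.7]
coil depth z 0.0102 ((438.3436584472656, 254.85345458984375), (61.646949768066406, 150.71563720703125), 3.440748453140259) 5905 px [80.2 63.8]
opening depth z 0.0 ((669.0596313476562, 105.84860229492188), (32.317413330078125, 33.418067932128906), 57.31494903564453) 444 px [266.7 182.9]
[150.50480769 162.39903846] [205.72972973 151.93693694]
tri brass (array([0.63295975, 0.26946319, 0.00643871]), np.float64(0.0008053364753721589)) open (array([0.66974748, 0.10368213, 0.00296752]), np.float64(0.0005700685318902642))
```

View pics/w1crop.png

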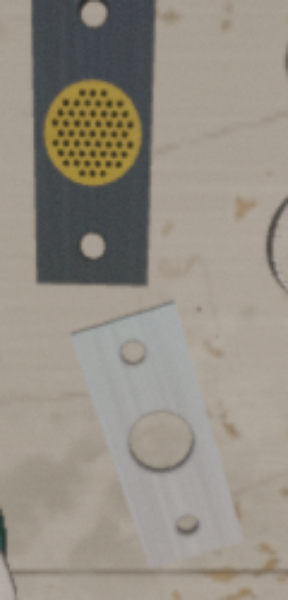

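Run:
```python
from h import *
w=load('w1');P=cloud(w)
p=np.array([0.6509,.1488,.2608]);p,r=pose()
Q=(P-p)@r.as_matrix()
m=(w['z_map']>0)&(Q[...,1]>-0.13)&(Q[...,1]<0.03)&(abs(Q[...,2])<.07)
pts=Q[m];print(len(pts))
for lo in np.arange(-.06,.02,.004):
    s=pts[(pts[:,1]>=lo)&(pts[:,1]<lo+.004)]
    if len(s): print(lo.round(3),len(s),'x',s[:,0].min().round(3),s[:,0].max().round(3),'z+',s[s[:,2]>0][:,2].min().round(3) if (s[:,2]>0).any() else None,abs(s[:,2]).max().round(3))
# plan to strainer hover
plan([.633,.269,.07],toolR(R.from_euler('z',-1.4,degrees=True)),4)
```

```text
33250
-0.06 945 x -0.013 -0.003 z+ 0.044 0.07
-0.056 264 x -0.012 -0.001 z+ 0.046 0.065
-0.052 798 x -0.01 0.005 z+ 0.044 0.052
-0.048 618 x -0.01 0.011 z+ 0.044 0.059
-0.044 672 x -0.01 0.013 z+ 0.044 0.059
-0.04 601 x -0.01 0.013 z+ 0.044 0.059
-0.036 567 x -0.01 0.013 z+ 0.045 0.059
-0.032 528 x -0.01 0.014 z+ 0.045 0.059
-0.028 466 x -0.01 0.013 z+ 0.045 0.059
-0.024 415 x -0.01 0.013 z+ 0.045 0.058
-0.02 298 x -0.01 0.013 z+ 0.045 0.052
-0.016 116 x -0.008 0.012 z+ 0.045 0.046
from [0.6496 0.1506 0.2607] per-row mm 56.26209972416528 deg 0.3537404536258827
[-0.0296, 0.0477, -0.0041] [0.0002, 0.0062, -0.0]
[-0.0296, 0.0477, -0.0043] [0.0002, 0.0062, -0.0]
[-0.0295, 0.0477, -0.0045] [0.0002, 0.0062, -0.0]
[-0.0295, 0.0477, -0.0047] [0.0002, 0.0062, -0.0]
```

```bash
python3 -m handwheel '[[-0.03,0.048,-0.004,0,0.006,0,0.85],[-0.03,0.048,-0.004,0,0.006,0,0.85],[-0.03,0.048,-0.005,0,0.006,0,0.85],[-0.029,0.048,-0.005,0,0.006,0,0.85],[0,0,0,0,0,0,0.85]]' 60
python3 - <<'E'
from h import *
c=snap('wrist','w2')
plan([.633,.269,-.004],toolR(R.from_euler('z',-1.4,degrees=True)),3)
E
```

```text
time: 2.38
tool_pos: [0.6254, 0.2731, 0.0633]
tcp_rot: [-1.212, 1.227, -1.219]
wrist_force: [-0.8, 0.1, 0.6]
width: 0.852
from [0.6282 0.2726 0.0665] per-row mm 23.597032939064224 deg 0.18081186120637074
[0.0011, 0.0235, 0.0017] [0.0018, 0.0025, 0.0007]
[0.0011, 0.0235, 0.0017] [0.0018, 0.0025, 0.0007]
[0.0012, 0.0235, 0.0017] [0.0018, 0.0025, 0.0007]
```

View pics/w2.png

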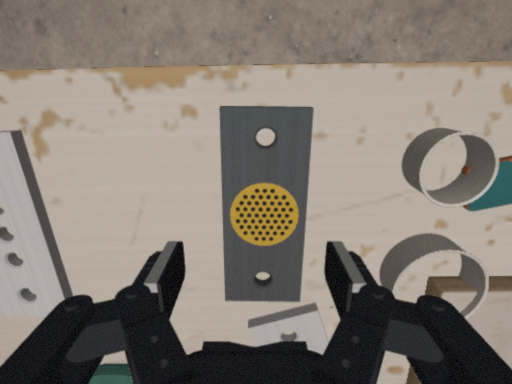

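Close view: the strainer's mesh is at (264,214) with end holes at (265,137) and (263,278), roughly between the fingers. I'll refine its position from here.

Run:
```python
from h import *
w=load('w2');hsv=cv2.cvtColor(w['image'],cv2.COLOR_RGB2HSV);P=cloud(w)
m=np.zeros(hsv.shape[:2],np.uint8);s=hsv[...,1]>120;m[175:255,222:305]=s[175:255,222:305]
cnt=max(cv2.findContours(m,0,2)[0],key=len);e=cv2.fitEllipse(cnt);print(e, onz(w,[e[0]],.010), P[214,264])
print(onz(w,[(265,137),(263,278),(220,107),(312,107),(225,301),(301,301)],.010).round(4))
p,r=pose();print(p)
```

```text
((263.90966796875, 213.89651489257812), (62.01687240600586, 67.7264404296875), 88.00299072265625) [[0.63287217 0.26947345 0.01      ]] [0.63293631 0.26939214 0.0100002 ]
[[0.6339 0.3244 0.01  ]
 [0.6318 0.2154 0.01  ]
 [0.6054 0.3439 0.01  ]
 [0.6639 0.343  0.01  ]
 [0.6013 0.194  0.01  ]
 [0.662  0.1935 0.01  ]]
[0.62820423 0.27262066 0.0665356 ]
```

```bash
python3 -m handwheel '[[0.001,0.024,0.001,0,0.002,0,0.85],[0.001,0.024,0.001,0,0.002,0,0.85],[0.001,0.020,0.001,0,0.002,0,0.85],[0,0,0,0,0,0,0.85],[0,0,0,0,0,0,0.85]]' 60
python3 - <<'E'
from h import *
delta([.633,.2694,-.004],toolR(R.from_euler('z',-1.4,degrees=True)))
E
```

```text
time: 3.05
tool_pos: [0.6355, 0.2686, 0.0027]
tcp_rot: [-1.194, 1.228, -1.229]
wrist_force: [0.0, -0.2, 0.7]
width: 0.849
shift [-0.0008  0.0067 -0.0026] rot [-0.0018 -0.0027 -0.0007] | 0.007 0.2
```

```bash
python3 -m handwheel '[[-0.001,0.006,-0.002,0,0,0,0.85],[0,0,0,0,0,0,0.65],[0,0,0,0,0,0,0.5],[0,0,0,0,0,0,0.5],[0,0,0,0,0,0,0.5]]' 60
python3 - <<'E'
from h import *
c=snap('wrist','w3')
E
```

```text
time: 3.68
tool_pos: [0.6329, 0.2697, -0.0041]
tcp_rot: [-1.196, 1.229, -1.229]
wrist_force: [0.1, 1.0, 3.3]
width: 0.678
```

View pics/w3.png

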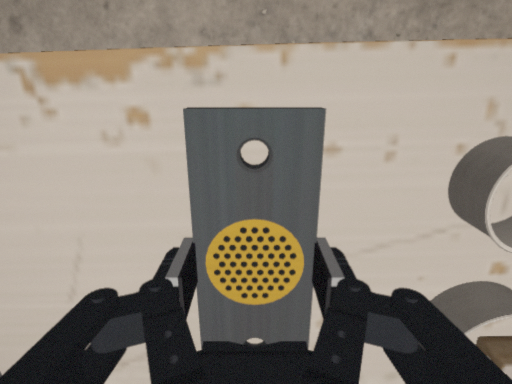

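Run:
```python
from h import *
def big(n,x0,y0,x1,y1,f,out):
    c=load(n);cv2.imwrite(f'pics/{out}.png',cv2.resize(c['image'][y0:y1,x0:x1],None,fx=f,fy=f,interpolation=cv2.INTER_CUBIC)[:,:,::-1])
big('top0',270,140,350,240,6,'tA');big('side0',235,190,325,280,6.5,'sA')
```

```text
(no output)
```

View pics/tA.png

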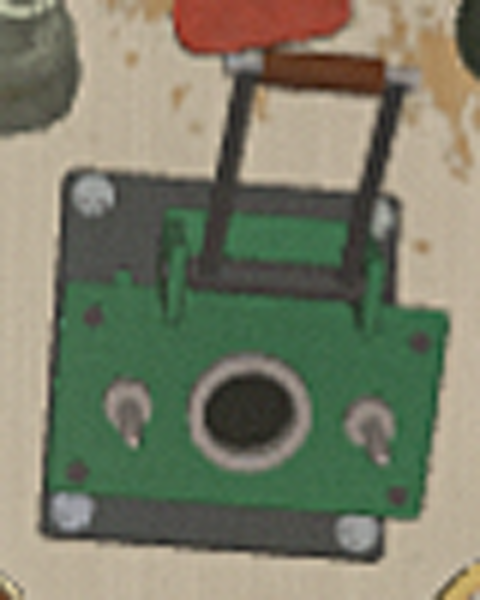

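View pics/sA.png

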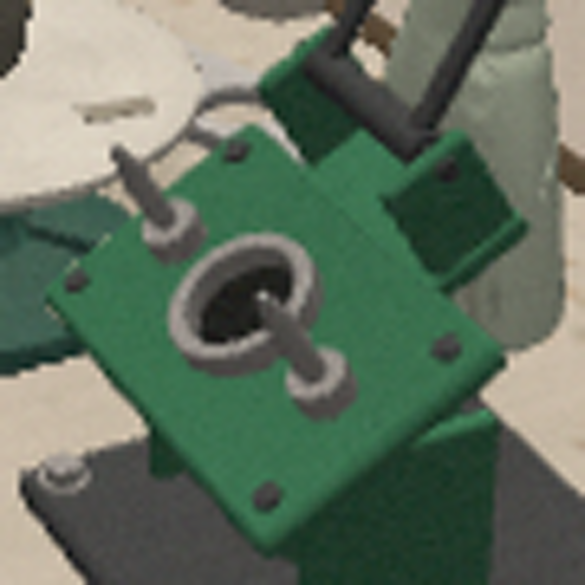

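Run:
```python
from h import *
def tri(c1,p1,c2,p2):
    o1,d1=ray(c1,[p1]);o2,d2=ray(c2,[p2]);d1=d1[0];d2=d2[0]
    A=np.c_[d1,-d2];s=np.linalg.lstsq(A,o2-o1,rcond=None)[0]
    a=o1+s[0]*d1;b=o2+s[1]*d2;return (a+b)/2,np.linalg.norm(a-b)
t=load('top0');s=load('side0')
L=tri(t,(292.3,214),s,(253,213.1));Rr=tri(t,(333.5,216.7),s,(275.6,235.5));C=tri(t,(311.5,208.5),s,(273,236.6))
print(L,Rr,C); v=L[0]-Rr[0];print(np.linalg.norm(v),'yaw',np.degrees(np.arctan2(-v[0],v[1])))
print('mid tips',(L[0]+Rr[0])/2,'minus42z',(L[0]+Rr[0])/2-0.042*tilt(np.arctan2(-v[0],v[1])).as_matrix()[:,2])
for c in(t,s):
    P=cloud(c);h=cv2.cvtColor(c['image'],cv2.COLOR_RGB2HSV)
    m=(h[...,0]>60)&(h[...,0]<85)&(h[...,1]>120)&(abs(P[...,0]-.49)<.05)&(abs(P[...,1]+.2)<.09)&(P[...,2]>.06)
    q=P[m]
    for _ in range(4):
        ce=q.mean(0);n=np.linalg.svd(q-ce,full_matrices=False)[2][2];n*=np.sign(n[2]);d=(q-ce)@n;q=q[abs(d)<.004]
    print(len(q),n,'tilt',np.degrees(np.arccos(n[2])),'yaw',np.degrees(np.arctan2(-n[1],-n[0])),'seat height off',((C[0]-ce)@n), ((L[0]+Rr[0])/2-ce)@n)
```

```text
(array([ 0.46834348, -0.14496261,  0.16143301]), np.float64(0.0021700328476972207)) (array([ 0.46313577, -0.25333108,  0.16199487]), np.float64(0.0015248142194089478)) (array([ 0.48902463, -0.20045916,  0.12250602]), np.float64(0.001271971637571186))
0.10849498324021334 yaw -2.751268422925693
mid tips [ 0.46573962 -0.19914684  0.16171394] minus42z [ 0.48671542 -0.20015485  0.12534087]
46 [-0.49773115 -0.02702494  0.86691024] tilt 29.89844967285646 yaw 3.1078949276243057 seat height off 0.004115236806414857 0.04965919274088974
387 [-0.5499073  -0.01475571  0.83509534] tilt 33.37423305855045 yaw 1.5370538319534857 seat height off 0.007587349152853842 0.05311493240420289
```

```bash
python3 -m handwheel '[[0,0,0,0,0,0,0.5],[0,-0.04,0,0,0,0,0.5],[0,-0.06,0,0,0,0,0.5],[0,-0.06,0,0,0,0,0.5],[0.04,-0.03,-0.02,0,0,0,0.5],[0.047,-0.015,-0.024,0,0,0,0.5],[0.047,-0.015,-0.024,0,0,0,0.5],[0.047,-0.015,-0.024,0,0,0,0.5]]' 90; python3 -m handwheel '[[0.047,-0.015,-0.024,0,0,0,0.5],[0.047,-0.015,-0.024,0,0,0,0.5],[0.047,-0.015,-0.024,0,0,0,0.5],[0.047,-0.015,-0.024,0,0,0,0.5],[0.047,-0.015,-0.024,0,0,0,0.5],[0.047,0,-0.024,0,0,0,0.5],[0.047,0,-0.024,0,0,0,0.5],[0.02,0,-0.02,0,0,0,0.5]]'; python3 -m handwheel '[[0,0,0,0,0,0,0.5],[0,0,0,0,0,0,0.5]]';python3 - <<'E'
from h import *
c=snap('wrist','w4')
E
```

```text
time: 4.72
tool_pos: [0.5338, 0.0894, 0.229]
tcp_rot: [-1.199, 1.23, -1.228]
wrist_force: [0.8, -0.9, -3.8]
width: 0.671
time: 5.72
tool_pos: [0.3364, -0.2544, 0.3038]
tcp_rot: [-1.196, 1.233, -1.229]
wrist_force: [0.1, 0.5, -2.9]
width: 0.671
time: 5.98
tool_pos: [0.3382, -0.2523, 0.3043]
tcp_rot: [-1.196, 1.231, -1.228]
wrist_force: [-0.4, 0.6, -3.0]
width: 0.668
```

View pics/w4.png

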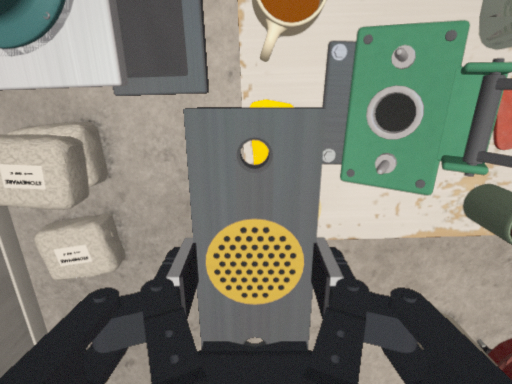

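The whole head is visible: bore ring at (395,111), left stud at (404,55), right stud at (384,162). The held strainer has not moved in the grip. I'll zoom in.

Run:
```python
from h import *
c=load('w4');cv2.imwrite('pics/w4z.png',cv2.resize(c['image'][10:200,335:485],None,fx=4,fy=4,interpolation=cv2.INTER_CUBIC)[:590:,:,::-1][:590])
```

```text
(no output)
```

View pics/w4z.png

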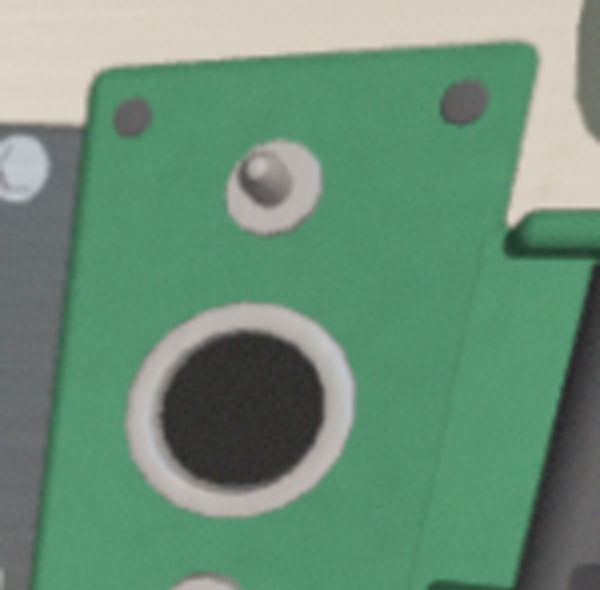

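Run:
```python
from h import *
c=load('w4');P=cloud(c);im=c['image'].astype(int);h=cv2.cvtColor(c['image'],cv2.COLOR_RGB2HSV)
# flange plane
m=(h[...,0]>60)&(h[...,0]<90)&(h[...,1]>70)
mm=np.zeros_like(m);mm[25:185,350:460]=m[25:185,350:460]
q=P[mm&(c['z_map']>0)]
for _ in range(6):
    ce=q.mean(0);n=np.linalg.svd(q-ce,full_matrices=False)[2][2];n*=np.sign(n[2]);d=(q-ce)@n;q=q[abs(d)<.002]
print(len(q),n.round(4),'tilt',np.degrees(np.arccos(n[2])),'yaw',np.degrees(np.arctan2(-n[1],-n[0])),d.std())
g=(h[...,1]<60)&(h[...,2]>90)
out=[]
for nm,(x0,y0,x1,y1) in dict(L=(388,40,422,74),C=(360,80,430,145),R=(370,145,402,178)).items():
    k=np.zeros(g.shape,np.uint8);k[y0:y1,x0:x1]=g[y0:y1,x0:x1]
    hh=((P-ce)@n)
    vals=hh[(k>0)&(c['z_map']>0)]
    cnt=max(cv2.findContours(k,0,2)[0],key=len);e=cv2.fitEllipse(cv2.convexHull(cnt))
    o,dd=ray(c,[e[0]]);res=[]
    for off in(.012,):
        s=((ce+off*n-o)@n)/(dd[0]@n);res.append(o+s*dd[0])
    print(nm,e,'height med',np.percentile(vals,[10,50,75,95]).round(4),res[0].round(4));out.append(res[0])
    if nm!='C':
        tip=P[(k>0)&(hh>.03)];  print('stud pts',len(tip), hh[k>0].max())
v=out[0]-out[2];print(np.linalg.norm(v),'yaw',np.degrees(np.arctan2(-v[0],v[1])),'mid',(out[0]+out[2])/2)
```

```text
10411 [-0.5066  0.0292  0.8617] tilt 30.493214703720888 yaw -3.2975697630082537 0.0007117894962305896
L ((403.09796142578125, 56.48076248168945), (22.481060028076172, 25.943769454956055), 49.54252624511719) height med [0.0101 0.0124 0.0263 0.0522] [ 0.4909 -0.1435  0.1255]
stud pts 111 0.36396857155756435
C ((394.6968688964844, 112.04071044921875), (52.69869613647461, 59.43876266479492), 61.800628662109375) height med [0.0028 0.0115 0.0122 0.0131] [ 0.4886 -0.1974  0.126 ]
R ((385.0102844238281, 163.3660430908203), (20.0767879486084, 23.937761306762695), 53.48611831665039) height med [0.0034 0.0121 0.0286 0.0514] [ 0.4846 -0.2529  0.1255]
stud pts 93 0.36396857155756435
0.10956423650050498 yaw -3.301079131600856 mid [ 0.48772909 -0.19818376  0.12551864]
```

```bash
cat >> h.py <<'E'
def heldplate(c,p,r,box=(188,110,322,340)):
    """plate top plane in tool frame from depth"""
    Q=(cloud(c)-p)@r.as_matrix()
    x0,y0,x1,y1=box;k=np.zeros(Q.shape[:2],bool);k[y0:y1,x0:x1]=1
    k&=(abs(Q[...,2])<.027)&(Q[...,1]<.03)&(Q[...,1]>-.04)&(c['z_map']>0)
    q=Q[k]
    for _ in range(6):
        ce=q.mean(0);n=np.linalg.svd(q-ce,full_matrices=False)[2][2];n*=-np.sign(n[1]);d=(q-ce)@n;q=q[abs(d)<.0015]
    return ce,n,len(q)
def onplane_tool(c,px,ce,n,p,r):
    o,d=ray(c,px);o=r.inv().apply(o-p);d=r.inv().apply(d)
    return o+d*(((ce-o)@n)/(d@n))[:,None]
E
python3 - <<'E'
from h import *
c=load('w4');p,r=pose()
ce,n,k=heldplate(c,p,r);print(ce.round(4),n.round(4),k)
h=cv2.cvtColor(c['image'],cv2.COLOR_RGB2HSV)
m=np.zeros(h.shape[:2],np.uint8);m[205:315,195:315]=((h[...,1]>110)&(h[...,2]>90))[205:315,195:315]
e=cv2.fitEllipse(cv2.convexHull(max(cv2.findContours(m,0,2)[0],key=len)));print(e)
print(onplane_tool(c,[e[0],(255,153),(184,108),(326,108)],ce,n,p,r).round(4))
E
```

```text
[-0.0193 -0.0139 -0.0001] [ 1.7e-03 -1.0e+00 -6.0e-04] 24957
((254.45404052734375, 261.22186279296875), (85.18733215332031, 98.08143615722656), 89.82962799072266)
[[-0.0002 -0.0138  0.001 ]
 [-0.0548 -0.0139  0.0013]
 [-0.074  -0.014  -0.0284]
 [-0.0739 -0.014   0.0311]]
```

```bash
cat >> h.py <<'E'
S=np.array([.4868,-.1985,.1253]);YAW=np.radians(-3.2)
def seatpose(h,off=(-.0002,-.0039,0),dx=0,dy=0):
    F=tilt(YAW);Rt=toolR(F);return S+F.apply([dx,dy,h])-Rt.apply(off),Rt
E
python3 - <<'E'
from h import *
t,Rt=seatpose(.075);print(t)
plan(t,Rt,5)
E
```

```text
[ 0.45129427 -0.19671523  0.18687441]
from [ 0.3385 -0.2521  0.3045] per-row mm 34.43366956731053 deg 6.016979858926881
[-0.0116, 0.0235, 0.0223] [0.1048, 0.0057, -0.0018]
[-0.0118, 0.0257, 0.0196] [0.1048, 0.0057, -0.0018]
[-0.012, 0.0276, 0.0168] [0.1048, 0.0057, -0.0018]
[-0.0121, 0.0292, 0.0137] [0.1048, 0.0057, -0.0018]
[-0.0122, 0.0304, 0.0105] [0.1048, 0.0057, -0.0018]
```

```bash
python3 -m handwheel '[[-0.012,0.0235,0.022,0.105,0.006,-0.002,0.5],[-0.012,0.026,0.0195,0.105,0.006,-0.002,0.5],[-0.012,0.0275,0.017,0.105,0.006,-0.002,0.5],[-0.012,0.029,0.014,0.105,0.006,-0.002,0.5],[-0.012,0.030,0.0105,0.105,0.006,-0.002,0.5],[0,0,0,0,0,0,0.5],[0,0,0,0,0,0,0.5]]';python3 - <<'E'
from h import *
t,Rt=seatpose(.075);delta(t,Rt);print(bot.read_state()['q'].round(2))
a=snap('side','s1');b=snap('top','t1');w=snap('wrist','w5')
z=lambda c,x0,y0,x1,y1,f:cv2.resize(c['image'][y0:y1,x0:x1],(int((x1-x0)*f),int((y1-y0)*f)),interpolation=cv2.INTER_CUBIC)
A=z(a,215,140,345,290,4);B=z(b,265,140,355,240,4)
H=max(A.shape[0],B.shape[0]);C=np.zeros((H,A.shape[1]+B.shape[1],3),np.uint8);C[:A.shape[0],:A.shape[1]]=A;C[:B.shape[0],A.shape[1]:]=B
C=cv2.resize(C,None,fx=.85,fy=.85);cv2.imwrite('pics/st1.png',C[:,:,::-1]);print(C.shape)
E
```

```text
time: 6.9
tool_pos: [0.4519, -0.1973, 0.1892]
tcp_rot: [-0.799, 0.842, -1.464]
wrist_force: [-0.3, -0.5, -2.6]
width: 0.666
shift [-0.0006  0.0017 -0.0017] rot [-0.0012  0.0007  0.0027] | 0.002 0.2
[-0.67 -0.36  2.36  0.44  0.74 -0.88]
(510, 748, 3)
```

View pics/st1.png

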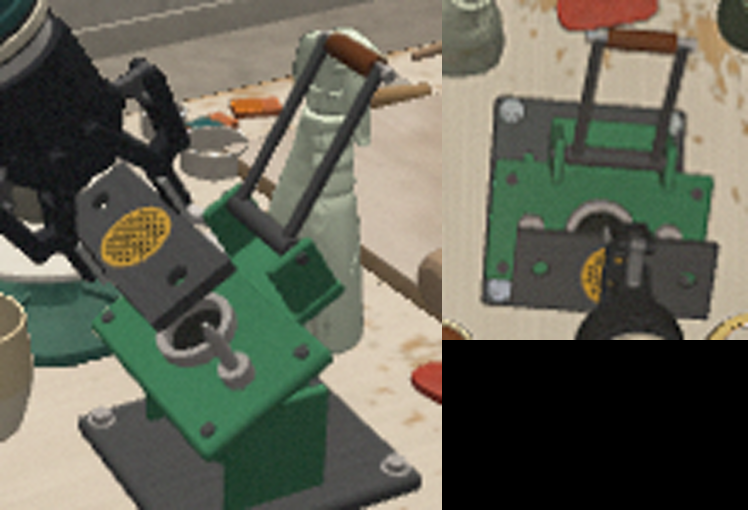

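View pics/w5.png

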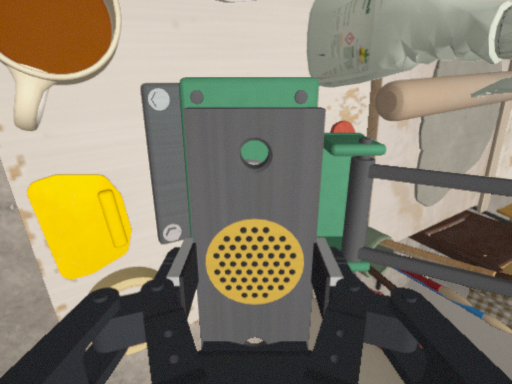

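```bash
python3 -m handwheel '[[-0.0005,0.015,-0.0015,0,0,0.002,0.5],[0,0.015,0,0,0,0,0.5],[0,0.006,0,0,0,0,0.5],[0,0,0,0,0,0,0.5],[0,0,0,0,0,0,0.5]]';python3 - <<'E'
from h import *
t,Rt=seatpose(.042);delta(t,Rt)
a=snap('side','s2');b=snap('top','t2');
z=lambda c,x0,y0,x1,y1,f:cv2.resize(c['image'][y0:y1,x0:x1],(int((x1-x0)*f),int((y1-y0)*f)),interpolation=cv2.INTER_CUBIC)
cv2.imwrite('pics/s2z.png',z(a,225,170,325,270,6)[:,:,::-1])
E
```

```text
time: 7.68
tool_pos: [0.4682, -0.1982, 0.1566]
tcp_rot: [-0.797, 0.843, -1.464]
wrist_force: [-0.7, -0.2, -3.2]
width: 0.672
shift [-0.0005 -0.0017  0.0005] rot [-0.0018 -0.001   0.0011] | 0.002 0.1
```

View pics/s2z.png

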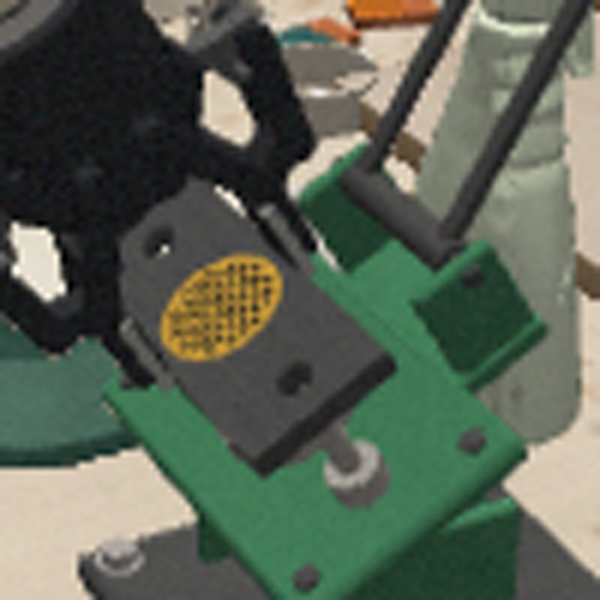

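The strainer is just above the stud tips, with the right stud running up into the hole near (295,378) and no contact force. I'll lower it.

```bash
python3 -m handwheel '[[0,0.006,0,0,0,0,0.5],[0,0.006,0,0,0,0,0.5],[0,0.006,0,0,0,0,0.5],[0,0,0,0,0,0,0.5]]';python3 - <<'E'
from h import *
t,Rt=seatpose(.022);d,_=delta(t,Rt)
a=snap('side','s3')
z=lambda c,x0,y0,x1,y1,f:cv2.resize(c['image'][y0:y1,x0:x1],(int((x1-x0)*f),int((y1-y0)*f)),interpolation=cv2.INTER_CUBIC)
cv2.imwrite('pics/s3z.png',z(a,225,170,325,270,6)[:,:,::-1])
E
```

```text
time: 8.28
tool_pos: [0.4767, -0.1981, 0.1397]
tcp_rot: [-0.797, 0.845, -1.462]
wrist_force: [-0.6, 0.5, -3.3]
width: 0.671
shift [ 0.0001 -0.0006  0.0015] rot [-0.0001 -0.0013 -0.0002] | 0.002 0.1
```

View pics/s3z.png

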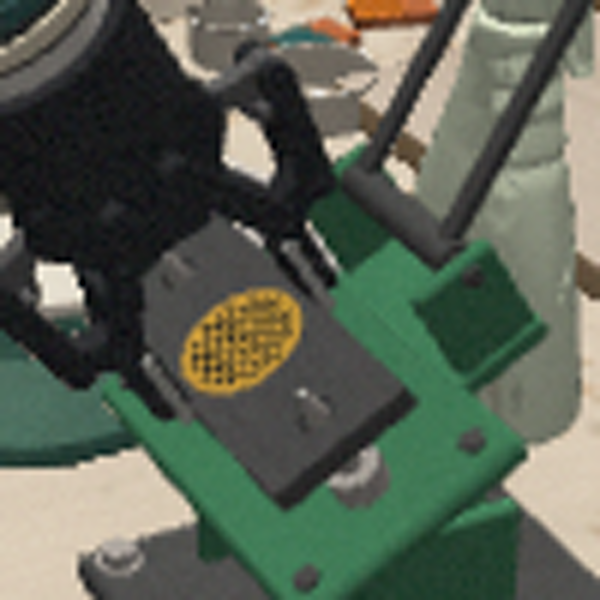

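Both stud tips now show through the holes at (310,400) and (175,270), and the force is only the plate's weight. I'll bring it home.

```bash
python3 -m handwheel '[[0,0.007,0.0005,0,0,0,0.5],[0,0.006,0.0005,0,0,0,0.5],[0,0.005,0,0,0,0,0.5],[0,0.002,0,0,0,0,0.5],[0,0,0,0,0,0,0.5]]';python3 - <<'E'
from h import *
t,Rt=seatpose(0);d,_=delta(t,Rt)
E
```

```text
time: 8.95
tool_pos: [0.4878, -0.199, 0.1236]
tcp_rot: [-0.797, 0.844, -1.463]
wrist_force: [0.0, -0.4, -3.1]
width: 0.67
shift [-0.0003  0.0019 -0.0001] rot [-0.0011 -0.0012  0.0006] | 0.002 0.1
```

```bash
python3 -m handwheel '[[0,0.0015,0,0,0,0,0.5],[0,0.0015,0,0,0,0,0.5],[0,0,0,0,0,0,0.5]]';python3 - <<'E'
from h import *
t,Rt=seatpose(0);d,_=delta(t,Rt); print(tilt(YAW).inv().apply(bot.read_state()['wrist_force']).round(1))
E
```

```text
time: 9.32
tool_pos: [0.4891, -0.1992, 0.1221]
tcp_rot: [-0.797, 0.843, -1.463]
wrist_force: [-11.7, 1.2, 8.3]
width: 0.669
shift [-0.0004 -0.     -0.0004] rot [-0.0014 -0.0003  0.0005] | 0.001 0.1
[-6.   0.6 13. ]
```

```bash
python3 -m handwheel '[[0,0.001,0,0,0,0,0.5],[0,0,0,0,0,0,0.5],[0,0,0,0,0,0,0.8],[0,0,0,0,0,0,0.8],[0,0,0,0,0,0,0.8],[0,-0.03,0,0,0,0,0.8],[0,-0.05,0,0,0,0,0.8],[0,-0.05,0,0,0,0,0.8]]';python3 - <<'E'
from h import *
w=snap('wrist','w6');a=snap('side','s4')
z=lambda c,x0,y0,x1,y1,f:cv2.resize(c['image'][y0:y1,x0:x1],(int((x1-x0)*f),int((y1-y0)*f)),interpolation=cv2.INTER_CUBIC)
cv2.imwrite('pics/s4z.png',z(a,225,170,325,270,6)[:,:,::-1])
E
```

```text
time: 10.32
tool_pos: [0.4241, -0.1951, 0.2337]
tcp_rot: [-0.797, 0.844, -1.463]
wrist_force: [0.8, -0.2, 0.6]
width: 0.799
```

View pics/s4z.png

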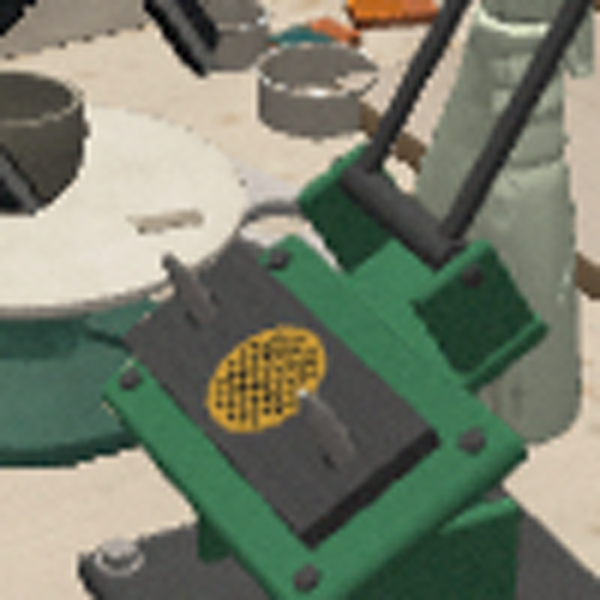

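View pics/w6.png

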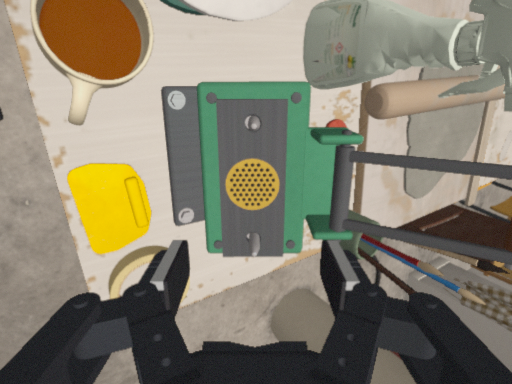

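Strainer looks seated on both studs. I'll check how high its top stands above the flange, which should be 22 mm everywhere, and refine the seat pose from this face-on view.

Run:
```python
from h import *
c=load('w6');P=cloud(c);h=cv2.cvtColor(c['image'],cv2.COLOR_RGB2HSV)
def fit(q):
    for _ in range(6):
        ce=q.mean(0);n=np.linalg.svd(q-ce,full_matrices=False)[2][2];n*=np.sign(n[2]);d=(q-ce)@n;q=q[abs(d)<.0015]
    return ce,n,len(q)
m=(h[...,0]>60)&(h[...,0]<95)&(h[...,1]>70);k=np.zeros_like(m);k[85:250,203:306]=m[85:250,203:306]
cf,nf,N=fit(P[k&(c['z_map']>0)])
k[:]=0;k[105:235,225:280]=1
cp,npl,N2=fit(P[k&(c['z_map']>0)])
print(N,N2,nf.round(4),npl.round(4))
hh=(P-cf)@nf
for px in[(224,105),(280,105),(222,245),(278,250),(252,150),(252,225)]: print(px,hh[px[1],px[0]].round(4))
print('plate',((cp-cf)@nf).round(4))
m=np.zeros(h.shape[:2],np.uint8);m[150:215,222:285]=(h[...,1]>110)[150:215,222:285]
e=cv2.fitEllipse(cv2.convexHull(max(cv2.findContours(m,0,2)[0],key=len)))
o,d=ray(c,[e[0]]);x=o+d[0]*(((cp-o)@npl)/(d[0]@npl));print(e[0],x, 'seat est',x-.010*npl)
```

```text
6005 6086 [-0.4999  0.026   0.8657] [-0.4999  0.0226  0.8658]
(224, 105) 0.0221
(280, 105) 0.0226
(222, 245) 0.0227
(278, 250) 0.0218
(252, 150) 0.0222
(252, 225) 0.0225
plate 0.0222
(252.04449462890625, 183.8660430908203) [ 0.48095416 -0.19873957  0.13318318] seat est [ 0.48595281 -0.19896589  0.12452511]
```

Run:
```python
from h import *
Rt=toolR(R.from_euler('z',17.2,degrees=True))
print(bot.read_state()['time'])
plan([.47,.04,.30],Rt,6); plan([.669,.105,.10],Rt,6,np.array([.47,.04,.30]),Rt)
```

```text
10.425
from [ 0.4263 -0.1977  0.2398] per-row mm 41.5072115787126 deg 6.112154955686352
[-0.0399, -0.0063, 0.0095] [-0.0879, -0.058, 0.0171]
[-0.0394, -0.0066, 0.0113] [-0.0879, -0.058, 0.0171]
[-0.0388, -0.007, 0.0129] [-0.0879, -0.058, 0.0171]
[-0.0381, -0.0075, 0.0145] [-0.0879, -0.058, 0.0171]
[-0.0374, -0.0082, 0.016] [-0.0879, -0.058, 0.0171]
[-0.0366, -0.0091, 0.0174] [-0.0879, -0.058, 0.0171]
from [0.47 0.04 0.3 ] per-row mm 48.25453346577916 deg 0.0
[-0.0005, 0.0333, 0.0349] [0.0, 0.0, 0.0]
[-0.0005, 0.0333, 0.0349] [0.0, 0.0, 0.0]
[-0.0005, 0.0333, 0.0349] [0.0, 0.0, 0.0]
[-0.0005, 0.0333, 0.0349] [0.0, 0.0, 0.0]
[-0.0005, 0.0333, 0.0349] [0.0, 0.0, 0.0]
[-0.0005, 0.0333, 0.0349] [0.0, 0.0, 0.0]
```

```bash
python3 -m handwheel '[[-0.04,-0.0065,0.0095,-0.088,-0.058,0.017,0.8],[-0.0395,-0.0065,0.0115,-0.088,-0.058,0.017,0.8],[-0.039,-0.007,0.013,-0.088,-0.058,0.017,0.8],[-0.038,-0.0075,0.0145,-0.088,-0.058,0.017,0.8],[-0.0375,-0.008,0.016,-0.088,-0.058,0.017,0.8],[-0.0365,-0.009,0.0175,-0.088,-0.058,0.017,0.8],[0,0.01,0.04,0,0,0,0.8],[0,0.025,0.04,0,0,0,0.8]]'; python3 -m handwheel '[[0,0.035,0.04,0,0,0,0.8],[0,0.04,0.035,0,0,0,0.8],[0,0.04,0.03,0,0,0,0.8],[0,0.04,0.022,0,0,0,0.8],[0,0,0,0,0,0,0.8],[0,0,0,0,0,0,0.8]]'
python3 - <<'E'
from h import *
c=snap('wrist','w7')
delta([.669,.105,-.004],toolR(R.from_euler('z',17.2,degrees=True)))
E
```

```text
time: 11.42
tool_pos: [0.5478, 0.0678, 0.2592]
tcp_rot: [-1.335, 0.99, -0.975]
wrist_force: [0.4, -0.6, -0.3]
width: 0.798
time: 12.18
tool_pos: [0.6648, 0.1049, 0.1029]
tcp_rot: [-1.337, 0.995, -0.974]
wrist_force: [0.4, -0.3, 0.9]
width: 0.797
shift [0.0019 0.1083 0.0039] rot [ 0.0053  0.001  -0.009 ] | 0.108 0.6
```

View pics/w7.png

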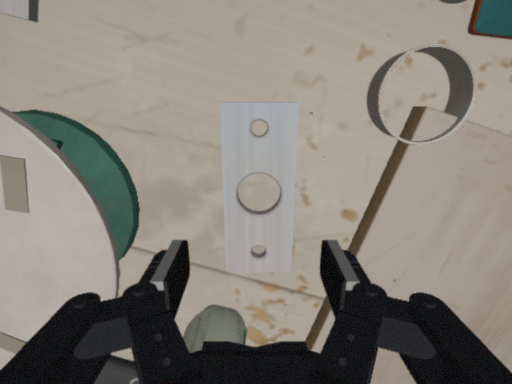

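The round die is upright between the fingers, with its single opening at (259,192) and end holes at (259,128) and (259,251). I'll refine its pose.

Run:
```python
from h import *
w=load('w7');im=w['image'].astype(int);p,r=pose()
al=((im[...,0]-im[...,2]<12)&(im.max(2)>110)).astype(np.uint8);m=np.zeros_like(al);m[90:280,210:310]=al[90:280,210:310]
m=cv2.morphologyEx(m,cv2.MORPH_OPEN,np.ones((3,3)))
cnt=max(cv2.findContours(m,0,2)[0],key=len).reshape(-1,2)
print(cv2.minAreaRect((onz(w,cnt,.010)[:,:2]*1000).astype(np.float32)))
q=onz(w,[(259,127.5),(259,251.5),(259,191.5)],.009);print(q.round(4)); v=q[0]-q[1];print(np.degrees(np.arctan2(-v[0],v[1])),np.linalg.norm(v),cloud(w)[160,259])
delta([.669,.1045,-.004],toolR(R.from_euler('z',17.0,degrees=True)))
```

```text
((669.3016357421875, 104.07471466064453), (60.466224670410156, 149.4973907470703), 17.25615119934082)
[[0.653  0.157  0.009 ]
 [0.6862 0.0518 0.009 ]
 [0.669  0.1063 0.009 ]]
17.513476740867638 0.11029285342548929 [0.66080257 0.13224787 0.00976969]
shift [0.0024 0.1083 0.0038] rot [ 0.0053  0.0045 -0.009 ] | 0.108 0.7
```

```bash
python3 -m handwheel '[[0.002,0.03,0.003,0.005,0,-0.009,0.8],[0,0.04,0,0,0,0,0.8],[0,0.03,0,0,0,0,0.8],[0,0,0,0,0,0,0.8],[0,0,0,0,0,0,0.8]]' 60
python3 - <<'E'
from h import *
delta([.669,.1045,-.004],toolR(R.from_euler('z',17.2,degrees=True)))
E
```

```text
time: 12.85
tool_pos: [0.6698, 0.1041, 0.0057]
tcp_rot: [-1.335, 0.983, -0.986]
wrist_force: [0.8, 1.4, -0.1]
width: 0.797
shift [-0.0006  0.0097 -0.0007] rot [-0.0021  0.0008  0.0004] | 0.01 0.1
```

```bash
python3 -m handwheel '[[0,0.009,-0.0005,0,0,0,0.8],[0,0,0,0,0,0,0.65],[0,0,0,0,0,0,0.5],[0,0,0,0,0,0,0.5],[0,0,0,0,0,0,0.5],[0,-0.03,0,0,0,0,0.5],[0,-0.06,0,0,0,0,0.5],[0,-0.06,0,0,0,0,0.5]]' 60
python3 - <<'E'
from h import *
c=snap('wrist','w8');p,r=pose();t,Rt=seatpose(.085)
im=c['image']
ce,n,k=heldplate(c,p,r);print(ce.round(4),n.round(4),k)
E
```

```text
time: 13.85
tool_pos: [0.6664, 0.1037, 0.1436]
tcp_rot: [-1.341, 0.988, -0.982]
wrist_force: [0.8, 0.7, -2.7]
width: 0.679
[-0.0232 -0.0033 -0.0001] [ 0.0052 -0.9999  0.0125] 20050
```

View pics/w8.png

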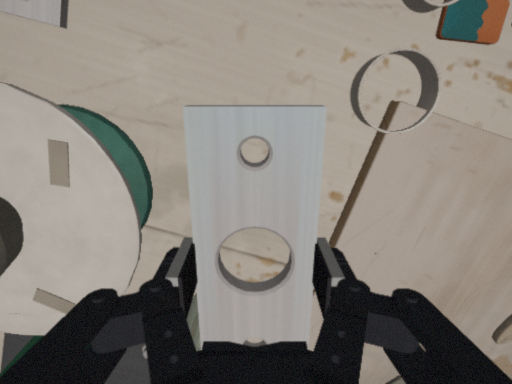

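Run:
```python
from h import *
c=load('w8');he=optics.read_camera('wrist')['hand_eye']
T=c['W']@np.linalg.inv(he);p=T[:3,3];r=R.from_matrix(T[:3,:3])
ce,n,k=heldplate(c,p,r);print(ce.round(4),n.round(4),k)
h=c['image'].astype(int);m=np.zeros(h.shape[:2],np.uint8)
print(onplane_tool(c,[(255,150.5),(254.5,257),(185,106),(324.5,106)],ce,n,p,r).round(4))
t,Rt=seatpose(.08);print(t)
Rm=toolR(R.from_euler('z',0,degrees=True))
p,r=pose()
A=[.49,.02,.30]
plan(A,Rm,6);plan(t,Rt,8,np.array(A),Rm)
```

```text
[-0.0227 -0.0147 -0.0003] [ 2.5e-03 -1.0e+00  7.0e-04] 21211
[[-0.0558 -0.0148  0.0014]
 [-0.0027 -0.0147  0.0012]
 [-0.0746 -0.0149 -0.0277]
 [-0.0746 -0.0148  0.0304]]
[ 0.44879816 -0.19657568  0.19120453]
from [0.6734 0.1045 0.1532] per-row mm 41.61668427623644 deg 2.8786211097930594
[0.0044, -0.0249, -0.0331] [-0.0022, 0.0502, 0.0001]
[0.0061, -0.0248, -0.0328] [-0.0022, 0.0502, 0.0001]
[0.0077, -0.0247, -0.0326] [-0.0022, 0.0502, 0.0001]
[0.0094, -0.0247, -0.0322] [-0.0022, 0.0502, 0.0001]
[0.011, -0.0246, -0.0317] [-0.0022, 0.0502, 0.0001]
[0.0125, -0.0245, -0.0312] [-0.0022, 0.0502, 0.0001]
from [0.49 0.02 0.3 ] per-row mm 30.730448547498046 deg 3.7707860707206406
[0.0271, 0.0136, -0.0052] [0.0654, 0.0068, -0.0018]
[0.0271, 0.0133, -0.0058] [0.0654, 0.0068, -0.0018]
[0.0271, 0.0129, -0.0065] [0.0654, 0.0068, -0.0018]
[0.0271, 0.0125, -0.0072] [0.0654, 0.0068, -0.0018]
[0.0272, 0.0121, -0.0078] [0.0654, 0.0068, -0.0018]
[0.0272, 0.0116, -0.0084] [0.0654, 0.0068, -0.0018]
[0.0272, 0.0111, -0.0089] [0.0654, 0.0068, -0.0018]
[0.0273, 0.0105, -0.0095] [0.0654, 0.0068, -0.0018]
```

```bash
python3 -m handwheel '[[0.002,-0.05,-0.01,0,0.05,0,0.5],[0.006,-0.045,-0.03,0,0.05,0,0.5],[0.008,-0.03,-0.034,0,0.05,0,0.5],[0.01,-0.02,-0.037,-0.004,0.05,0,0.5],[0.012,-0.005,-0.04,-0.004,0.05,0,0.5],[0.014,0,-0.036,-0.004,0.05,0,0.5],[0.027,0.0135,-0.005,0.065,0.007,-0.002,0.5],[0.027,0.0135,-0.006,0.065,0.007,-0.002,0.5]]' 90; python3 -m handwheel '[[0.027,0.013,-0.0065,0.065,0.007,-0.002,0.5],[0.027,0.0125,-0.007,0.065,0.007,-0.002,0.5],[0.027,0.012,-0.008,0.065,0.007,-0.002,0.5],[0.027,0.0115,-0.0085,0.065,0.007,-0.002,0.5],[0.027,0.011,-0.009,0.065,0.007,-0.002,0.5],[0.027,0.0105,-0.0095,0.065,0.007,-0.002,0.5],[0,0,0,0,0,0,0.5],[0,0,0,0,0,0,0.5]]'
python3 - <<'E'
from h import *
t,Rt=seatpose(.055,(-.0003,-.0047,0));delta(t,Rt)
E
```

```text
time: 14.95
tool_pos: [0.4794, -0.0307, 0.2661]
tcp_rot: [-1.121, 1.129, -1.275]
wrist_force: [0.3, 1.5, -1.1]
width: 0.669
time: 15.95
tool_pos: [0.4475, -0.1913, 0.1863]
tcp_rot: [-0.813, 0.858, -1.458]
wrist_force: [0.5, -0.7, -2.2]
width: 0.668
shift [0.0052 0.0223 0.0043] rot [ 0.019  -0.0001  0.0023] | 0.023 1.1
```

```bash
python3 -m handwheel '[[0.003,0.006,0.002,0.01,0,0.001,0.5],[0.002,0.014,0.002,0.009,0,0.001,0.5],[0,0,0,0,0,0,0.5],[0,0,0,0,0,0,0.5]]'
python3 - <<'E'
from h import *
t,Rt=seatpose(.042,(-.0003,-.0047,0));delta(t,Rt)
a=snap('side','s5')
z=lambda c,x0,y0,x1,y1,f:cv2.resize(c['image'][y0:y1,x0:x1],(int((x1-x0)*f),int((y1-y0)*f)),interpolation=cv2.INTER_CUBIC)
cv2.imwrite('pics/s5z.png',z(a,225,170,325,270,6)[:,:,::-1])
E
```

```text
time: 16.45
tool_pos: [0.4614, -0.197, 0.1718]
tcp_rot: [-0.798, 0.841, -1.461]
wrist_force: [0.9, -0.6, -2.3]
width: 0.669
shift [ 0.0004  0.0157 -0.0012] rot [-0.0016  0.0022  0.0003] | 0.016 0.2
```

View pics/s5z.png

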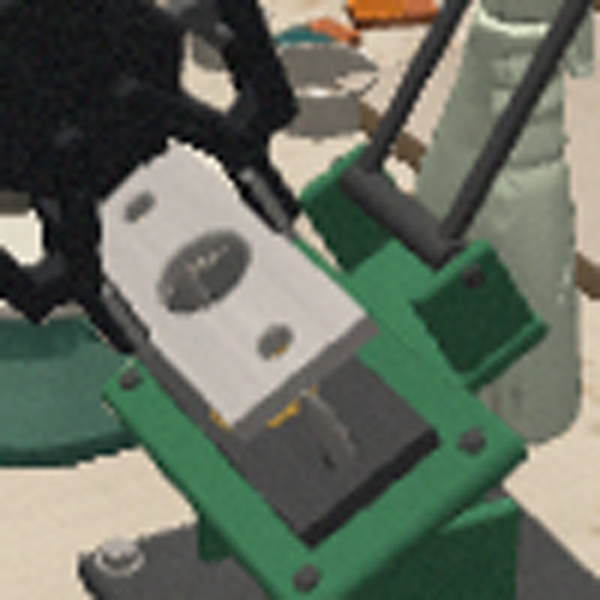

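The die is lined up above the studs, with the right stud leading to the right hole near (275,342). I'll lower it in steps and watch the force.

```bash
python3 -m handwheel '[[0,0.008,-0.001,0,0,0,0.5],[0,0.008,0,0,0,0,0.5],[0,0.007,0,0,0,0,0.5],[0,0.006,0,0,0,0,0.5],[0,0,0,0,0,0,0.5]]'
python3 - <<'E'
from h import *
t,Rt=seatpose(.010,(-.0003,-.0047,0));delta(t,Rt)
a=snap('side','s6')
z=lambda c,x0,y0,x1,y1,f:cv2.resize(c['image'][y0:y1,x0:x1],(int((x1-x0)*f),int((y1-y0)*f)),interpolation=cv2.INTER_CUBIC)
cv2.imwrite('pics/s6z.png',z(a,225,170,325,270,6)[:,:,::-1])
E
```

```text
time: 17.12
tool_pos: [0.4744, -0.1979, 0.145]
tcp_rot: [-0.798, 0.843, -1.461]
wrist_force: [-0.3, 1.1, -1.0]
width: 0.668
shift [0.0002 0.018  0.0009] rot [-0.0003  0.0007  0.0001] | 0.018 0.0
```

View pics/s6z.png

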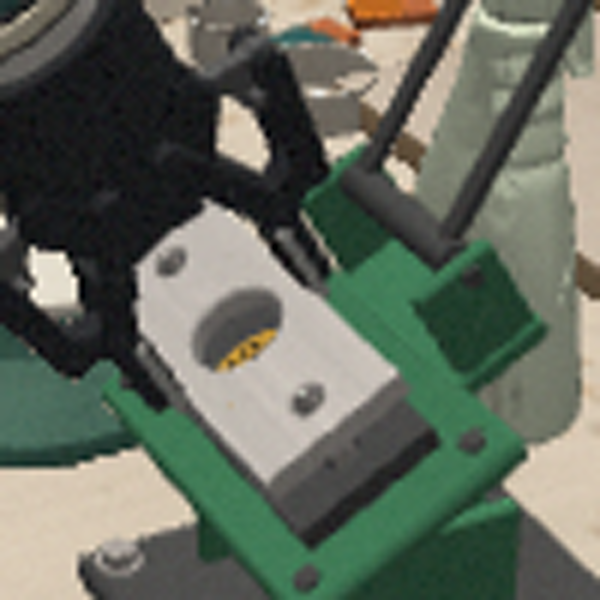

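Both stud tips are in the holes and there is no contact force yet, so I'll continue home.

```bash
python3 -m handwheel '[[0,0.007,0.0005,0,0,0,0.5],[0,0.006,0,0,0,0,0.5],[0,0.003,0,0,0,0,0.5],[0,0,0,0,0,0,0.5]]'; python3 -m handwheel '[[0,0.001,0,0,0,0,0.5],[0,0.001,0,0,0,0,0.5],[0,0,0,0,0,0,0.5]]';python3 - <<'E'
from h import *
t,Rt=seatpose(.010,(-.0003,-.0047,0));delta(t,Rt); print(tilt(YAW).inv().apply(bot.read_state()['wrist_force']).round(1))
E
```

```text
time: 17.68
tool_pos: [0.483, -0.1986, 0.1319]
tcp_rot: [-0.798, 0.842, -1.462]
wrist_force: [0.8, 0.0, -2.1]
width: 0.67
time: 18.05
tool_pos: [0.4841, -0.1989, 0.1307]
tcp_rot: [-0.798, 0.841, -1.463]
wrist_force: [0.1, 0.9, -1.5]
width: 0.672
shift [-0.0002  0.0007 -0.0004] rot [-0.0019  0.001   0.0011] | 0.001 0.1
[-0.7  0.9 -1.4]
```

```bash
python3 -m handwheel '[[0,0.001,0,0,0,0,0.5],[0,0.001,0,0,0,0,0.5],[0,0,0,0,0,0,0.5]]'; python3 -m handwheel '[[0,0.001,0,0,0,0,0.5],[0,0,0,0,0,0,0.5]]'
```

```text
time: 18.42
tool_pos: [0.4844, -0.1989, 0.1305]
tcp_rot: [-0.799, 0.841, -1.461]
wrist_force: [-23.7, 2.4, 20.6]
width: 0.668
time: 18.68
tool_pos: [0.4844, -0.1989, 0.1304]
tcp_rot: [-0.799, 0.841, -1.46]
wrist_force: [-36.9, 4.1, 33.4]
width: 0.667
```

```bash
python3 -m handwheel '[[0,-0.001,0,0,0,0,0.5],[0,0,0,0,0,0,0.8],[0,0,0,0,0,0,0.8],[0,0,0,0,0,0,0.8],[0,-0.03,0,0,0,0,0.8],[0,-0.05,0,0,0,0,0.8],[0,-0.05,0,0,0,0,0.8],[0,0,0,0,0,0,0.8]]';python3 - <<'E'
from h import *
w=snap('wrist','w9')
c=w;P=cloud(c);h=cv2.cvtColor(c['image'],cv2.COLOR_RGB2HSV)
def fit(q):
    for _ in range(6):
        ce=q.mean(0);n=np.linalg.svd(q-ce,full_matrices=False)[2][2];n*=np.sign(n[2]);d=(q-ce)@n;q=q[abs(d)<.0015]
    return ce,n,len(q)
m=(h[...,0]>60)&(h[...,0]<95)&(h[...,1]>70);k=np.zeros_like(m);k[85:250,203:306]=m[85:250,203:306]
cf,nf,N=fit(P[k&(c['z_map']>0)]);hh=(P-cf)@nf;print(nf,N)
for px in[(224,105),(278,105),(224,235),(275,240),(235,150),(270,220)]: print(px,hh[px[1],px[0]].round(4))
E
```

```text
time: 19.68
tool_pos: [0.4212, -0.1969, 0.2467]
tcp_rot: [-0.796, 0.833, -1.469]
wrist_force: [-0.8, -0.4, -1.1]
width: 0.796
[-0.50066238  0.02740879  0.86520861] 4763
(224, 105) 0.0322
(278, 105) 0.0319
(224, 235) 0.032
(275, 240) 0.0318
(235, 150) 0.0314
(270, 220) 0.0315
```

View pics/w9.png

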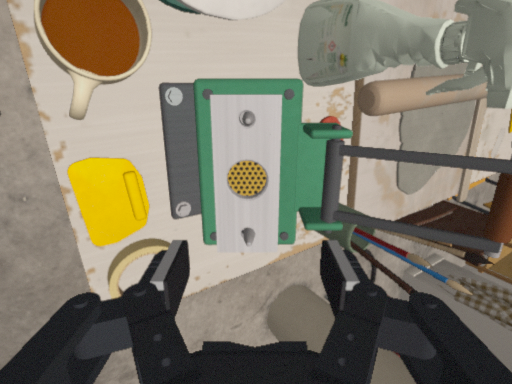

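The die's top is 32 mm above the flange at every sampled point (32 expected), so it is fully home. Now I'll locate the bail grip.

Run:
```python
from h import *
def tri(c1,p1,c2,p2):
    o1,d1=ray(c1,[p1]);o2,d2=ray(c2,[p2]);d1=d1[0];d2=d2[0]
    A=np.c_[d1,-d2];s=np.linalg.lstsq(A,o2-o1,rcond=None)[0]
    a=o1+s[0]*d1;b=o2+s[1]*d2;return (a+b)/2,np.linalg.norm(a-b)
def wood(c,b):
    h=cv2.cvtColor(c['image'],cv2.COLOR_RGB2HSV);x0,y0,x1,y1=b
    m=np.zeros(h.shape[:2],np.uint8);m[y0:y1,x0:x1]=((h[...,1]>110)&(h[...,0]<18)&(h[...,2]<170))[y0:y1,x0:x1]
    n,l,st,ce=cv2.connectedComponentsWithStats(m);k=1+np.argmax(st[1:,4]);return ce[k],st[k],l==k
t=load('top0');s=load('side0')
a,sa,_=wood(t,(310,146,338,158));b,sb,mb=wood(s,(303,145,332,168));print(a,sa,b,sb)
F=tilt(YAW)
g,e=tri(t,a,s,b);q=F.inv().apply(g-S);print('grip',g,e,'seat',q,'theta',np.arctan2(q[2]-.026,.075-q[0]),'rad',np.hypot(q[2]-.026,.075-q[0]))
P=cloud(s)[mb];print('side depth med',np.median(P,0))
th=np.arctan2(q[2]-.026,.075-q[0])
G=lambda th:S+F.apply([.075-.125*np.cos(th),0,.026+.125*np.sin(th)])
print(G(th)); print('reproj',proj(t,G(th)),proj(s,G(th)))
```

```text
[322.34848485 150.81818182] [310 146  24  10 132] [318.11320755 155.35849057] [311 150  16  12 106]
grip [ 0.60208825 -0.20210741  0.29556531] 0.0027724406877174335 seat [0.18499392 0.00283378 0.08979915] theta 2.615990681408418 rad 0.1271573614665218
side depth med [ 0.59614952 -0.20670419  0.29871235]
[ 0.60085681 -0.20487677  0.29369482]
reproj [[323.07992348 152.05330567]] [[318.98685254 156.50345303]]
```

Run:
```python
from h import *
plan([.601,-.205,.39],toolR(R.from_euler('z',YAW)),6)
```

```text
from [ 0.4207 -0.1961  0.244 ] per-row mm 38.69735842866799 deg 5.056168883453412
[-0.0001, -0.0058, 0.0383] [-0.0882, 0.0001, 0.0008]
[-0.0001, -0.0091, 0.0376] [-0.0882, 0.0001, 0.0008]
[-0.0001, -0.0124, 0.0366] [-0.0882, 0.0001, 0.0008]
[-0.0001, -0.0156, 0.0354] [-0.0882, 0.0001, 0.0008]
[-0.0002, -0.0187, 0.0339] [-0.0882, 0.0001, 0.0008]
[-0.0002, -0.0216, 0.0321] [-0.0882, 0.0001, 0.0008]
```

```bash
python3 -m handwheel '[[0,-0.022,0.032,-0.088,0,0.001,0.6],[0,-0.022,0.034,-0.088,0,0.001,0.6],[0,-0.02,0.035,-0.088,0,0.001,0.6],[0,-0.018,0.036,-0.088,0,0.001,0.6],[0,-0.015,0.036,-0.088,0,0.001,0.55],[0,-0.005,0.034,-0.088,0,0.001,0.5],[0,0,0,0,0,0,0.5],[0,0,0,0,0,0,0.5]]' 20;python3 - <<'E'
from h import *
w=snap('wrist','w10');delta([.601,-.205,.39],toolR(R.from_euler('z',YAW)))
E
```

```text
time: 20.72
tool_pos: [0.5802, -0.2034, 0.3941]
tcp_rot: [-1.184, 1.256, -1.24]
wrist_force: [0.1, 0.1, -0.5]
width: 0.497
shift [0.0004 0.0052 0.0214] rot [ 0.0051  0.0023 -0.0054] | 0.022 0.4
```

View pics/w10.png

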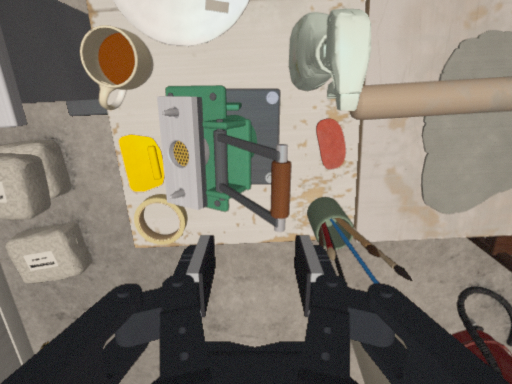

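The wooden grip is at about (281,190), with the rod ends at (282,150) and (280,228). I'll measure it.

Run:
```python
from h import *
c=load('w10');P=cloud(c);h=cv2.cvtColor(c['image'],cv2.COLOR_RGB2HSV)
m=np.zeros(h.shape[:2],np.uint8);m[158:222,265:296]=((h[...,1]>110)&(h[...,0]<18)&(h[...,2]<170))[158:222,265:296]
n,l,st,ce=cv2.connectedComponentsWithStats(m);k=1+np.argmax(st[1:,4]);print(ce[k],st[k])
q=P[(l==k)&(c['z_map']>0)];print('depth med',np.median(q,0),'max z',np.percentile(q[:,2],90))
print(onz(c,[ce[k]],.294));F=tilt(YAW)
G=lambda th:S+F.apply([.075-.125*np.cos(th),0,.026+.125*np.sin(th)])
for th in(2.5,2.55,2.6,2.65): print(th,G(th).round(4),proj(c,G(th)).round(1))
```

```text
[280.1315519  189.21788284] [270 161  21  57 973]
depth med [ 0.60250797 -0.20218724  0.29982457] max z 0.30116456165253097
[[ 0.60299256 -0.20438885  0.294     ]]
2.5 [ 0.5879 -0.2042  0.3002] [[262.8 192.1]]
2.55 [ 0.5936 -0.2045  0.2976] [[269.4 191.2]]
2.6 [ 0.5991 -0.2048  0.2947] [[275.7 190.1]]
2.65 [ 0.6045 -0.2051  0.2915] [[281.7 189. ]]
```

```bash
python3 -m handwheel '[[0,0.01,0.022,0.005,0.002,-0.005,0.5],[0,0.04,0,0,0,0,0.5],[0,0.04,0,0,0,0,0.5],[0,0.03,0,0,0,0,0.5],[0,0,0,0,0,0,0.5],[0,0,0,0,0,0,0.5]]';python3 - <<'E'
from h import *
delta([.602,-.2045,.275],toolR(R.from_euler('z',YAW)))
w=snap('wrist','w11')
E
```

```text
time: 21.52
tool_pos: [0.6024, -0.2054, 0.2792]
tcp_rot: [-1.179, 1.246, -1.254]
wrist_force: [0.6, -0.3, 0.8]
width: 0.5
shift [-0.0009  0.0042 -0.0005] rot [-0.0051 -0.0006  0.0014] | 0.004 0.3
```

View pics/w11.png

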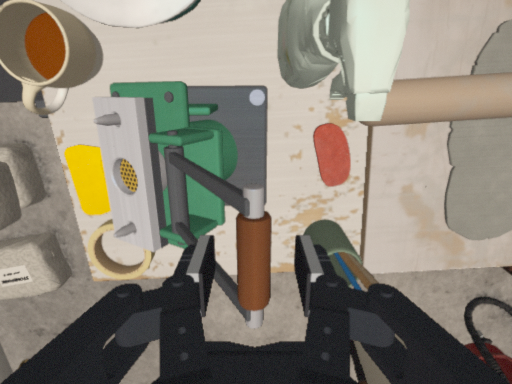

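```bash
python3 -m handwheel '[[-0.001,0.004,-0.001,0,0,0,0.5],[0,0,0,0,0,0,0.3],[0,0,0,0,0,0,0.1],[0,0,0,0,0,0,0.1],[0,0,0,0,0,0,0.1]]' 20;cat >> h.py <<'E'
F0=tilt(YAW)
G=lambda th:S+F0.apply([.075-.125*np.cos(th),0,.026+.125*np.sin(th)])
def arc(th0,th1,b0,b1,n,off):
    """rows moving bar offset `off` (tool frame) along arc"""
    f=lambda a:( toolR(tilt(YAW,b0+(b1-b0)*a)), G(th0+(th1-th0)*a))
    for i in range(n):
        Ra,ga=f(i/n);Rb,gb=f((i+1)/n)
        pa=ga-Ra.apply(off);pb=gb-Rb.apply(off)
        print((Ra.inv().apply(pb-pa)).round(4).tolist(),(Ra.inv()*Rb).as_rotvec().round(4).tolist())
    return pb,Rb
E
python3 - <<'E'
from h import *
p,r=pose();print(p)
for th in(2.55,2.6,2.62,2.65):print(th,r.inv().apply(G(th)-p).round(4))
off=r.inv().apply(G(2.62)-p);off[2]=0;off[0]=0
print(arc(2.62,.45,0,np.radians(30),12,off))
E
```

```text
time: 22.2
tool_pos: [0.6019, -0.2041, 0.2735]
tcp_rot: [-1.181, 1.248, -1.252]
wrist_force: [0.9, -0.1, 2.4]
width: 0.189
[ 0.60194606 -0.20407655  0.27347408]
2.55 [ 0.0009 -0.0241 -0.0083]
2.6 [ 0.0009 -0.0212 -0.0027]
2.62 [ 0.0009 -0.02   -0.0005]
2.65 [ 0.0009 -0.018   0.0027]
[0.0, -0.0095, -0.0196] [0.0436, -0.0, -0.0]
[-0.0, -0.0066, -0.0207] [0.0436, 0.0, 0.0]
[-0.0, -0.0036, -0.0214] [0.0436, -0.0, 0.0]
[0.0, -0.0006, -0.0217] [0.0436, 0.0, -0.0]
[0.0, 0.0025, -0.0216] [0.0436, 0.0, -0.0]
[-0.0, 0.0056, -0.021] [0.0436, 0.0, 0.0]
[0.0, 0.0085, -0.02] [0.0436, -0.0, -0.0]
[0.0, 0.0113, -0.0187] [0.0436, 0.0, 0.0]
[-0.0, 0.0139, -0.0169] [0.0436, -0.0, 0.0]
[0.0, 0.0162, -0.0149] [0.0436, -0.0, 0.0]
[-0.0, 0.0182, -0.0125] [0.0436, 0.0, 0.0]
[0.0, 0.0198, -0.0099] [0.0436, 0.0, -0.0]
(array([ 0.42417377, -0.19499865,  0.15882944]), Rotation.from_matrix(array([[-0.0558215 ,  0.49922038,  0.86467507],
                            [-0.99844076, -0.02791075, -0.04834284],
                            [ 0.        , -0.8660254 ,  0.5       ]])))
```

```bash
python3 -m handwheel '[[0,-0.0095,-0.0195,0.0436,0,0,0.1],[0,-0.0065,-0.0205,0.0436,0,0,0.1],[0,-0.0035,-0.0215,0.0436,0,0,0.1],[0,-0.0005,-0.0215,0.0436,0,0,0.1]]';python3 - <<'E'
from h import *
p,r=pose()
for th in(1.7,1.8,1.9,2.0):print(th,r.inv().apply(G(th)-p).round(4))
E
```

```text
time: 22.7
tool_pos: [0.5201, -0.1998, 0.29]
tcp_rot: [-1.05, 1.108, -1.337]
wrist_force: [1.8, 0.4, 4.4]
width: 0.189
1.7 [ 0.0006 -0.016  -0.0269]
1.8 [ 0.0006 -0.018  -0.0146]
1.9 [ 0.0006 -0.0187 -0.0021]
2.0 [ 0.0006 -0.0182  0.0104]
```

```bash
python3 -m handwheel '[[0,0.0025,-0.0215,0.0436,0,0,0.1],[0,0.0055,-0.021,0.0436,0,0,0.1],[0,0.0085,-0.02,0.0436,0,0,0.1],[0,0.0115,-0.0185,0.0436,0,0,0.1]]';python3 -m handwheel '[[0,0.014,-0.017,0.0436,0,0,0.1],[0,0.016,-0.015,0.0436,0,0,0.1],[0,0.018,-0.0125,0.0436,0,0,0.1],[0,0,0,0,0,0,0.1]]';python3 - <<'E'
from h import *
p,r=pose()
for th in(.5,.6,.7,.8):print(th,r.inv().apply(G(th)-p).round(4))
w=snap('wrist','w12');a=snap('side','s7')
z=lambda c,x0,y0,x1,y1,f:cv2.resize(c['image'][y0:y1,x0:x1],(int((x1-x0)*f),int((y1-y0)*f)),interpolation=cv2.INTER_CUBIC)
cv2.imwrite('pics/s7z.png',z(a,215,150,325,270,5)[:,:,::-1])
E
```

```text
time: 23.2
tool_pos: [0.4478, -0.1959, 0.2426]
tcp_rot: [-0.924, 0.974, -1.406]
wrist_force: [3.5, 0.2, 0.5]
width: 0.187
time: 23.7
tool_pos: [0.4244, -0.1946, 0.1787]
tcp_rot: [-0.827, 0.877, -1.452]
wrist_force: [5.9, -2.2, -4.0]
width: 0.192
0.5 [ 0.0005 -0.0081 -0.0076]
0.6 [ 0.0005 -0.019  -0.0015]
0.7 [ 0.0005 -0.0293  0.0057]
0.8 [ 0.0005 -0.0387  0.0138]
```

View pics/s7z.png

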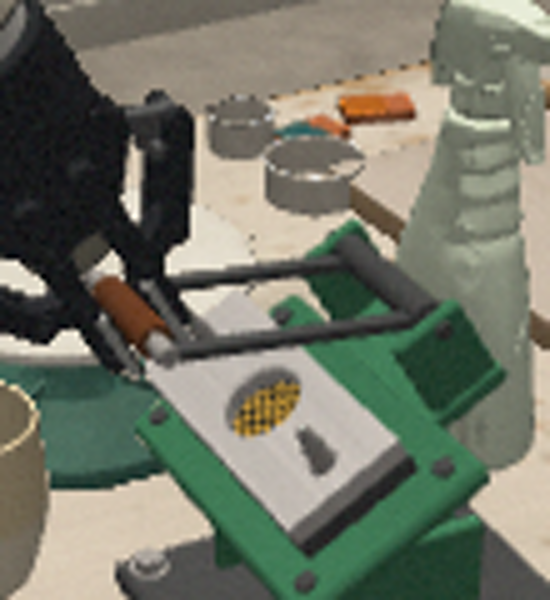

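Run:
```python
from h import *
arc(.61,.2,np.radians(27.5),np.radians(30),3,np.array([0,-.019,0]))
```

```text
[0.0, 0.015, -0.0079] [0.0145, -0.0, 0.0]
[0.0, 0.0159, -0.006] [0.0145, 0.0, 0.0]
[-0.0, 0.0165, -0.004] [0.0145, 0.0, -0.0]
```

```bash
python3 -m handwheel '[[0,0.015,-0.008,0.0145,0,0,0.1],[0,0.016,-0.006,0.0145,0,0,0.1],[0,0.0165,-0.004,0.0145,0,0,0.1],[0,0,0,0,0,0,0.1]]';python3 -m handwheel '[[0,0,0,0,0,0,0.4],[0,0,0,0,0,0,0.4],[0,-0.03,0,0,0,0,0.4],[0,-0.03,0,0,0,0,0.3],[0,0,0,0,0,0,0],[0,0,0,0,0,0,0],[0,0,0,0,0,0,0]]';python3 - <<'E'
from h import *
w=snap('wrist','w13');a=snap('side','s8')
z=lambda c,x0,y0,x1,y1,f:cv2.resize(c['image'][y0:y1,x0:x1],(int((x1-x0)*f),int((y1-y0)*f)),interpolation=cv2.INTER_CUBIC)
cv2.imwrite('pics/s8z.png',z(a,215,150,325,270,5)[:,:,::-1])
p,r=pose();print(F0.inv().apply(p-S).round(4), bot.read_state()['width'])
E
```

```text
time: 24.3
tool_pos: [0.4308, -0.1948, 0.1283]
tcp_rot: [-0.798, 0.844, -1.463]
wrist_force: [-0.7, -2.9, -2.6]
width: 0.191
time: 25.18
tool_pos: [0.4011, -0.1923, 0.1802]
tcp_rot: [-0.797, 0.844, -1.461]
wrist_force: [0.4, 0.7, 0.1]
width: -0.0
[-0.0469  0.0014  0.0905] 0.0016288787532831542
```

View pics/s8z.png

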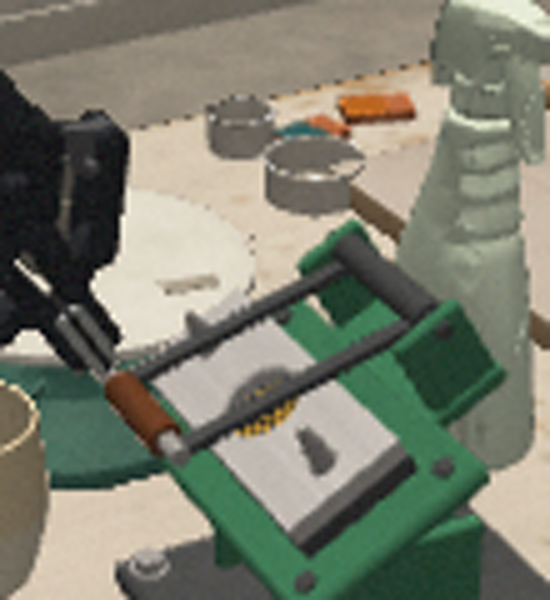

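View pics/w13.png

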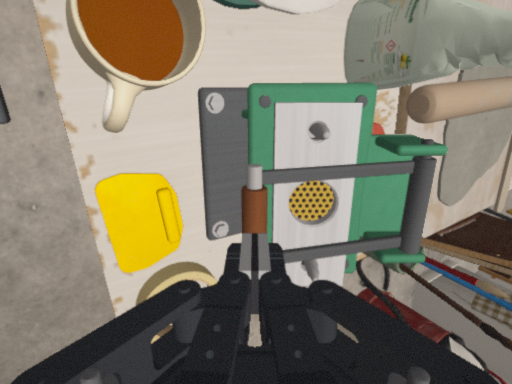

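```bash
python3 -m handwheel '[[0,0.025,-0.001,0,0,0,0],[0,0.012,-0.001,0,0,0,0],[0,0.008,-0.001,0,0,0,0],[0,0.005,0,0,0,0,0],[0,0,0,0,0,0,0]]';python3 - <<'E'
from h import *
p,r=pose();print(F0.inv().apply(p-S).round(4),F0.inv().apply(bot.read_state()['wrist_force']).round(1))
E
```

```text
time: 25.9
tool_pos: [0.4239, -0.1941, 0.1366]
tcp_rot: [-0.797, 0.843, -1.462]
wrist_force: [-0.4, -0.4, 0.7]
width: -0.004
[-0.0489  0.0008  0.0413] [ 0.  -0.5  0.8]
```

```bash
python3 -m handwheel '[[0,0.003,0,0,0,0,0],[0,0.0025,0,0,0,0,0],[0,0,0,0,0,0,0]]';python3 - <<'E'
from h import *
p,r=pose();print(F0.inv().apply(p-S).round(4),F0.inv().apply(bot.read_state()['wrist_force']).round(1))
E
```

```text
time: 26.28
tool_pos: [0.4267, -0.1944, 0.1321]
tcp_rot: [-0.797, 0.842, -1.463]
wrist_force: [0.1, 0.4, -0.2]
width: -0.003
[-0.0488  0.0007  0.036 ] [-0.   0.4 -0.2]
```

```bash
python3 -m handwheel '[[0,0.001,0,0,0,0,0],[0,0.001,0,0,0,0,0],[0,0,0,0,0,0,0]]';python3 - <<'E'
from h import *
p,r=pose();print(F0.inv().apply(p-S).round(4),F0.inv().apply(bot.read_state()['wrist_force']).round(1))
a=snap('side','s9')
z=lambda c,x0,y0,x1,y1,f:cv2.resize(c['image'][y0:y1,x0:x1],(int((x1-x0)*f),int((y1-y0)*f)),interpolation=cv2.INTER_CUBIC)
cv2.imwrite('pics/s9z.png',z(a,215,150,325,270,5)[:,:,::-1])
E
```

```text
time: 26.65
tool_pos: [0.4275, -0.1944, 0.1307]
tcp_rot: [-0.798, 0.842, -1.462]
wrist_force: [-7.4, 1.1, 6.6]
width: -0.003
[-0.0487  0.0007  0.0344] [-3.1  0.7  9.5]
```

View pics/s9z.png

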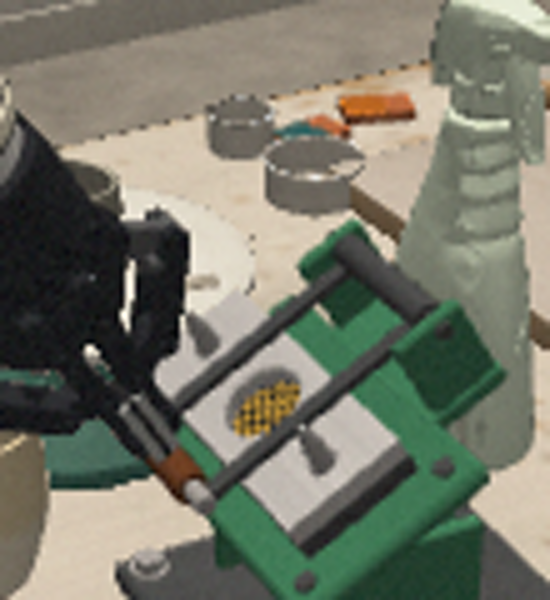

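The fingertips stopped at 34.4 mm above the seat with 9.5 N. That matches a shut bail, whose grip top would be at 34.5. One more small press, then retreat and check.

```bash
python3 -m handwheel '[[0,0.0007,0,0,0,0,0],[0,0,0,0,0,0,0]]';python3 -m handwheel '[[0,-0.01,0,0,0,0,0],[0,-0.03,0,0,0,0,0],[0,-0.05,-0.02,0,0,0,0],[0,-0.05,-0.03,0,0,0,0],[0,0,0,0,0,0,0],[0,0,0,0,0,0,0]]';python3 - <<'E'
from h import *
c=snap('wrist','w14');a=snap('side','s10');b=snap('top','t10')
z=lambda c,x0,y0,x1,y1,f:cv2.resize(c['image'][y0:y1,x0:x1],(int((x1-x0)*f),int((y1-y0)*f)),interpolation=cv2.INTER_CUBIC)
cv2.imwrite('pics/s10z.png',z(a,215,150,325,270,5)[:,:,::-1])
E
```

```text
time: 26.95
tool_pos: [0.4277, -0.1945, 0.1306]
tcp_rot: [-0.799, 0.841, -1.461]
wrist_force: [-15.0, 2.7, 14.5]
width: -0.0
time: 27.7
tool_pos: [0.3147, -0.1885, 0.2259]
tcp_rot: [-0.797, 0.842, -1.465]
wrist_force: [0.1, 0.9, -1.3]
width: -0.001
```

View pics/s10z.png

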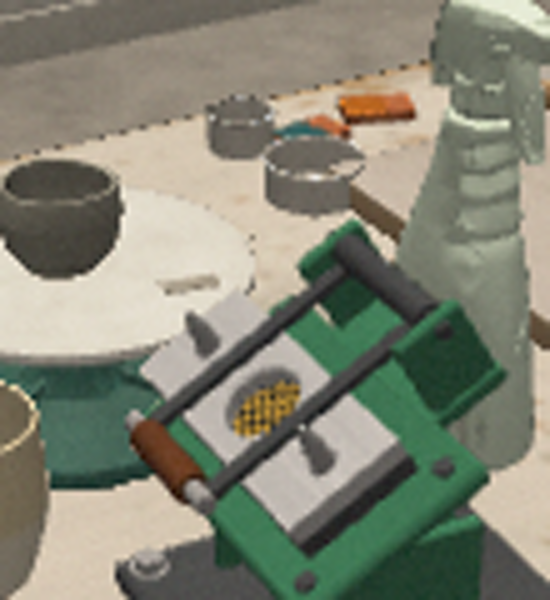

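View pics/w14.png

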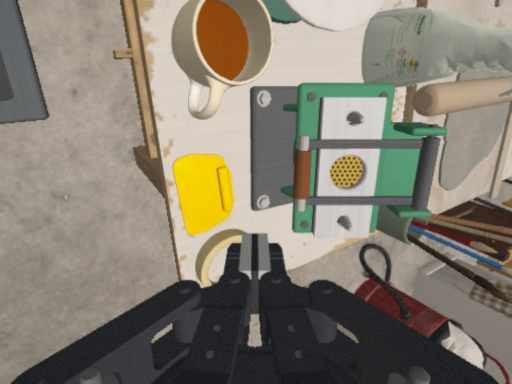

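View pics/t10.png

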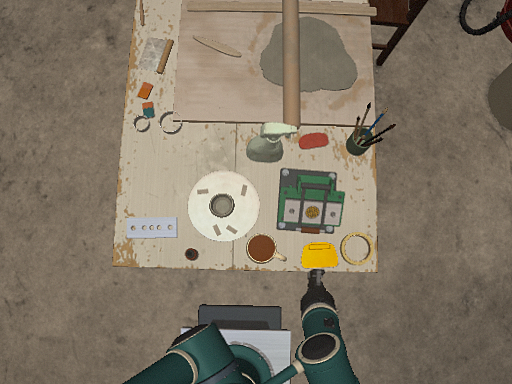

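The bail lies over the die, with its grip at (302,175) in the wrist view, and nothing else has moved. I'll measure the bail angle and the plate heights before handing in.

Run:
```python
from h import *
c=load('w14');P=cloud(c);h=cv2.cvtColor(c['image'],cv2.COLOR_RGB2HSV)
def fit(q):
    for _ in range(6):
        ce=q.mean(0);n=np.linalg.svd(q-ce,full_matrices=False)[2][2];n*=np.sign(n[2]);d=(q-ce)@n;q=q[abs(d)<.0015]
    return ce,n,len(q)
m=(h[...,0]>60)&(h[...,0]<95)&(h[...,1]>70);k=np.zeros_like(m);k[88:228,300:390]=m[88:228,300:390]
cf,nf,N=fit(P[k&(c['z_map']>0)]);hh=(P-cf)@nf-.012
print(nf.round(3),N)
for nm,px in dict(die=(330,105),die2=(375,105),die3=(325,230),die4=(370,230),armT_lo=(320,143),armT_hi=(400,145),armB_lo=(325,200),armB_hi=(395,201)).items(): print(nm,hh[px[1],px[0]].round(4))
print('grip top',np.percentile(hh[150:195,296:310],[50,90,97]).round(4))
for n in('top0','t10'): pass
a=load('top0')['image'].astype(int);b=load('t10')['image'].astype(int);d=np.abs(a-b).max(2)
for nm,(x,y,w) in dict(coil=(151,227,26),pot=(222,205,14),mug=(262,249,16),ox=(192,254,8),spray=(265,145,20),kid=(313,140,8),jar=(358,145,15),tape=(357,248,16),scr=(320,255,12)).items(): print(nm,(d[y-w//2:y+w//2,x-w:x+w]>40).mean().round(3))
```

```text
[-0.497  0.027  0.867] 2514
die 0.0199
die2 0.0204
die3 0.0205
die4 -0.0127
armT_lo 0.0269
armT_hi 0.0258
armB_lo 0.0254
armB_hi 0.0266
grip top [0.0332 0.0345 0.035 ]
coil 0.0
pot 0.0
mug 0.0
ox 0.0
spray 0.0
kid 0.0
jar 0.0
tape 0.0
scr 0.0
```

Run:
```python
from h import *
print(workorder.finish_job(),bot.read_state()['time'])
```

```text
the job is handed in; nothing more can be done
the job is handed in; nothing more can be done
```

The extruder head is set up and the job is handed in, at about 28 s of the 69 s allowed. I threaded the strainer over both studs, then the round-opening die, swung the hold-down forward by its grip, and pressed it flat with closed fingers.

What the last checks showed:
- **Strainer:** before the die went on, its top stood about 22 mm above the flange at the centre and at all four corners, which is fully home.
- **Die:** its top was 31–32 mm above the flange at all six points sampled right after seating. In the final view three of the four points gave 20 mm above the seat, as expected. The fourth read −12.7 mm, which is flange level, and I took that pixel as having missed the plate.
- **Hold-down:** its arms lie level at about 26 mm, and the top of the grip is at about 34.5 mm, which matches shut. Pushing stopped there at about 20 N.
- **Everything else:** the other items, including the three-hole die, look unchanged in the before and after top pictures. The arm ended clear of the work, with only about 1–2 N left on the wrist reading.

The camera estimates of the seat centre disagreed by 1–2 mm, which did not matter for the fit. The strongest wrist force I read was about 50 N, when pressing the die home.

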